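Park the centrifuge accessories on their matching pads

TASK

Put the centrifuge accessories away on the parking pads: the round metal bucket, the square carrier and the oblong carrier each go upright and flat on the floor of the recess of its own shape. Once the bucket sits in its recess, stand the wide blue sleeve in the bucket, and after that the slim blue sleeve in the wide one, both upright and right down on the bottom. Let go of everything and leave the amber bottle and the little steel pot standing where they are.

Things in the scene. Friction and masses are not known exactly. Their poses are not given: they have to be found in the camera images.
- bucket_mid (a point): the round metal bucket: plain aluminium cup, open at the top, outer diameter 68, height 45, wall and bottom 3 mm (bore 62), about 0.2 kg; the point is on its axis half-way up; z points to its open end
- wide_sleeve_mid (a point): the wide sleeve: blue plastic cup, open at the top, outer diameter 48, height 77, wall and bottom 3 mm (bore 42); it goes into the bucket and then stands 35 mm above the bucket's rim; the point is on its axis half-way up; z points to its open end
- slim_sleeve_mid (a point): the slim sleeve: blue plastic cup, open at the top, outer diameter 28, height 109, wall and bottom 3 mm; it goes into the wide sleeve and then stands 35 mm above that one's rim; the point is on its axis half-way up; z points to its open end
- square_carrier_mid (a point): the square carrier: white plastic block 52 x 52, height 50 mm, with four round dark wells on top; the point is its centre; x and y along its sides, z up
- oblong_carrier_mid (a point): the oblong carrier: white plastic block 76 (x) x 36 (y), height 50 mm, with a row of three round dark wells on top; the point is its centre; x along its length, z up
- round_pad_floor (a point): white painted plate 104 x 104 x 6 mm, fixed to the bench, with a black rim 8 mm high and 6 mm thick that encloses a recess, round, 82 mm in diameter; the point is the centre of the recess floor, 6 mm above the bench (rim top 14 mm above the bench); z up
- square_pad_floor (a point): white painted plate 104 x 104 x 6 mm, fixed to the bench, with a black rim 8 mm high and 6 mm thick that encloses a recess, square, 66 x 66 mm; the point is the centre of the recess floor, 6 mm above the bench (rim top 14 mm above the bench); z up, x and y along the recess's sides
- oblong_pad_floor (a point): white painted plate 104 x 104 x 6 mm, fixed to the bench, with a black rim 8 mm high and 6 mm thick that encloses a recess, oblong, 90 (x) x 50 (y) mm; the point is the centre of the recess floor, 6 mm above the bench (rim top 14 mm above the bench); z up, x along the recess's length
- bottle_mid (a point): a bystander: small amber bottle with white cap, diameter 42, height 85 mm, standing loose among the pads; the point is half-way up its axis
- pot_mid (a point): a bystander: small open steel pot, rim diameter 48, height 30 mm, standing loose among the pads; the point is half-way up its axis
Not all that is in view belongs to the job. What is shaped like the part that bears round_pad_floor but green or pink is not meant.

How it is judged:
On the way, in this order (a step that is already met when the one before it is completed fails the run):
1. the bucket sits in the round recess (horizontal distance between bucket_mid and round_pad_floor below 0.012 m and z of bucket_mid in the frame of round_pad_floor below 0.0265 m and angle between bucket_mid's own z axis and vertical below 0.1 rad), for 0.2 s.
2. the wide sleeve stands in the bucket, the bucket in its recess (all of step 1 and horizontal distance between wide_sleeve_mid and bucket_mid below 0.01 m and z of wide_sleeve_mid in the frame of bucket_mid below 0.023 m and angle between wide_sleeve_mid's own z axis and vertical below 0.1 rad), for 0.2 s.
3. the slim sleeve stands in the wide sleeve, that one in the bucket (all of step 2 and horizontal distance between slim_sleeve_mid and wide_sleeve_mid below 0.01 m and z of slim_sleeve_mid in the frame of wide_sleeve_mid below 0.023 m and angle between slim_sleeve_mid's own z axis and vertical below 0.1 rad), for 0.2 s.
At the end, for the whole second after the job is handed in: Bucket, square and oblong carrier on the floor of their own recess (centre within 12 mm), wide sleeve on the bottom of the bucket, slim sleeve on the bottom of the wide one (axes within 10 mm); each at most 4 mm high, upright within 0.1 rad and at rest (all of step 3 and horizontal distance between square_carrier_mid and square_pad_floor below 0.012 m and z of square_carrier_mid in the frame of square_pad_floor below 0.029 m and angle between each of square_carrier_mid, oblong_carrier_mid's own z axis and vertical below 0.1 rad and horizontal distance between oblong_carrier_mid and oblong_pad_floor below 0.012 m and z of oblong_carrier_mid in the frame of oblong_pad_floor below 0.029 m and linear speed of each of bucket, wide_sleeve, slim_sleeve, square_carrier, oblong_carrier below 0.01 m/s); the robot touches nothing.
It fails at once if the amber bottle is shifted by more than 30 mm or tipped over (distance of bottle_mid from where it was at the start of the episode above 0.03 m or angle between bottle_mid's own z axis and vertical above 0.5 rad).
It fails at once if the steel pot is shifted by more than 30 mm or tipped over (distance of pot_mid from where it was at the start of the episode above 0.03 m or angle between pot_mid's own z axis and vertical above 0.5 rad).
It also fails if it takes over 134 s, if anything falls off the work surface, if the arm or the gripper's body presses on something with over 40 N, if the wrist force passes 120 N, or if a joint passes its speed limit or range.

ROBOT

A 6-joint arm with a two-finger parallel gripper is mounted at the origin on the work surface. World frame = base frame: x ahead of the robot, y to its left, z up, the work surface at z = 0. Lengths are in m, angles in rad, forces in N, time in s.
With the tool pointing down it reaches from about 0.35 to 0.85 m from the base axis. Payload 8.1 kg.
Tool frame: the origin (TCP) lies on the centre line of the jaws, within the pads' length; the fingertips stand robot.finger_overhang ahead of it and the grasp point (between the pads) lies 5 mm behind it (robot.finger_overhang is the distance from the TCP to the fingertips, in m); z points along the fingers, y is the direction in which the jaws open and shut (so a half turn about z gives the same grasp; the last joint's range is limited). The gripper opens to 93 mm and grips with 3 to 60 N. Pads are 15 mm wide; open, the fingers measure 128 mm over their backs; the gripper's body (75 mm by 188 mm) begins 65 mm behind the grasp point.
Start: joints at [1.029, 0.13, 1.488, -0, 1.523, -0.085], TCP at [0.265, 0.538, 0.233] pointing down, gripper open.
Joint ranges: [-2.96, 2.96], [-0.89, 2.26], [0.02, 2.5], [-1.34, 4.48], [0, 2.73], [-2.66, 2.66]. Speed limits (rad/s): [2.39, 2.39, 2.79, 3.14, 3.14, 3.14].

INTERFACE

Orientations are given as a rotation vector (axis times angle).
In Python, from plant import robot gives the robot as it stands. The module is installed in compiled form; this text tells all that it offers.
- The arm moves only by the tool carry_out, never from a script. Its argument "commands" is a list that holds one entry, the list of rows, each a list of 4 numbers: the shift along the tool's x, y, z in cm, then the turn about the tool's z in degrees. In form: [[[tx, ty, tz, roll], ...]]. A call has 1 to 20 rows; each row shifts and turns the commanded pose from where the row before left it, along the tool's axes as they then stand; what a row does not reach is not made up. A row lasts 1/12 s, in which the tool goes at most 41.7 mm and 7.16 degrees, less where a joint would pass 70% of its speed; a pose out of reach is approached as far as the arm can. A call is refused whole if a number of a shift passes 4.17 or a number of a turn 7.16, either way. A call with a gripper value outside its range is refused whole. "claw" is the finger opening in cm, from 0 to 9.3, set as the call begins (left out, the last holds). The fingers move at their own pace and stop on an object; "grip_force" is the grip in N (left out, the last holds). Time passes only in rows, so rows that do not move let the fingers close. It gives the time, the measured TCP pose, the force and the opening at its end, in the units of the state.
- robot.read_state(): the state, without advancing time (a new reading comes with each control period).
- robot.read_camera(name): name is "side" or "top" or "wrist"; returns the picture (384x512x3 uint8, red, green, blue); there is no depth.
- robot.camera_params(name): a dict with "mtx" (3x3 intrinsics, pixels), "R" (3x3) and "t" (3): a world point X has camera coordinates R X + t. Camera axes: x right, y down, z forward; pixel columns grow to the right and rows downward; lengths in m; the calibration is good to about 2 mm. A picture is of the moment at which its call begins: read the wrist's pose just before it. camera_params takes no time and is no camera call; for the wrist camera it gives the pose at the moment of the call.
- robot.close_job(): hands the job in, once; it reports no verdict.
The state is a dict: "t": time; "q": joint angles; "dq": joint speeds; "joint_torque": joint torques, N m; "tool_pos": TCP position; "orientation": TCP orientation; "force": force on the tool from outside, world axes, zero at the start; "wrist_torque": the same for the moment, N m; "opening": finger opening in m.
Only numpy, scipy, OpenCV 4.12 (cv2) and the standard library are available. Lean on these libraries where they do the work, as an engineer would, in place of code of your own. Each camera call takes 0.05 s, during which the arm holds its last target.

## Working session

There is one attempt and no reset: what is moved stays moved. The work goes in short steps, Python scripts to look and compute and a tool call to move; the robot and the scene stay as the last step left them, time stands still between calls to the robot, and variables do not carry over. Pictures are saved under pics/ and viewed, and the job is handed in when it is done.

Besides the shell and the picture viewer there is one more tool, called after ">>>" as a command line: name --argument value ..., lists and objects as JSON in quotes. carry_out: Moves the arm, as the interface text tells. Its arguments: {"type":"object","properties":{"commands":{"type":"array","items":{"type":"array","items":{"type":"array","items":{"type":"number"}}}},"claw":{"type":"number"},"grip_force":{"type":"number"}},"required":["commands"]}

```bash
mkdir -p pics
python3 - <<'E'
from plant import robot
import cv2
s=robot.read_state();print(s, robot.finger_overhang)
for n in ("side","top","wrist"):
    p=robot.camera_params(n);print(n,p)
    cv2.imwrite(f"pics/{n}0.png",robot.read_camera(n)[:,:,::-1])
E
```

```text
{'t': 0.0, 'q': array([ 1.02859402e+00,  1.31103209e-01,  1.48929595e+00, -3.97420931e-05,
        1.52299447e+00, -8.54045397e-02]), 'dq': array([-0.00105647, -0.00263611,  0.00015813,  0.0010666 ,  0.00141927,
       -0.00240223]), 'joint_torque': array([-4.68365033e-04, -5.59819651e+01, -4.91776264e+01,  7.67953880e-02,
        3.47616524e-02, -1.86290281e-04]), 'tool_pos': array([0.26435718, 0.5380124 , 0.23161289]), 'orientation': array([-7.11193453e-01, -3.05950085e+00,  2.70961057e-03]), 'force': array([-1.10813934, -0.64322314,  0.84861535]), 'wrist_torque': array([-0.00357153, -0.03000062, -0.04165388]), 'opening': 0.09289927351877053} 0.014
side {'mtx': array([[455.89366149,   0.        , 253.02387689],
       [  0.        , 455.89366149, 189.48997844],
       [  0.        ,   0.        ,   1.        ]]), 'R': array([[ 0.93807225, -0.34634371,  0.00815437],
       [-0.18997772, -0.53395274, -0.82389498],
       [ 0.28970489,  0.77132387, -0.56668383]]), 't': array([-0.42716811,  0.18784618,  1.15195737])}
top {'mtx': array([[350.2421951 ,   0.        , 252.50233828],
       [  0.        , 350.2421951 , 192.64988061],
       [  0.        ,   0.        ,   1.        ]]), 'R': array([[ 0.00670348, -0.9999673 , -0.00452346],
       [-0.99517827, -0.00622858, -0.09788468],
       [ 0.0978533 ,  0.00515781, -0.99518748]]), 't': array([0.07783319, 0.47478897, 1.07591825])}
wrist {'mtx': array([[270.05480057,   0.        , 261.94255731],
       [  0.        , 270.05480057, 192.00285412],
       [  0.        ,   0.        ,   1.        ]]), 'R': array([[ 0.4405928 ,  0.89770479, -0.00202471],
       [ 0.87141011, -0.42714332,  0.24123225],
       [ 0.21569051, -0.10804955, -0.9704653 ]]), 't': array([-0.59842013, -0.02890593,  0.38841498])}
```

View pics/side0.png

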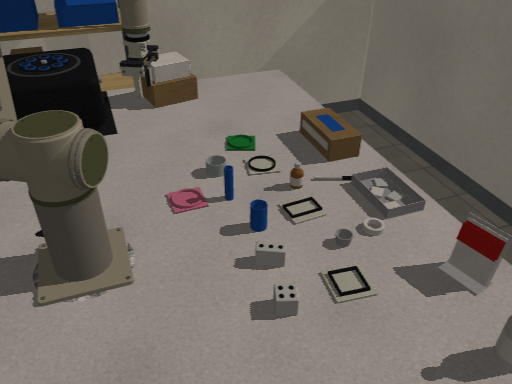

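View pics/top0.png

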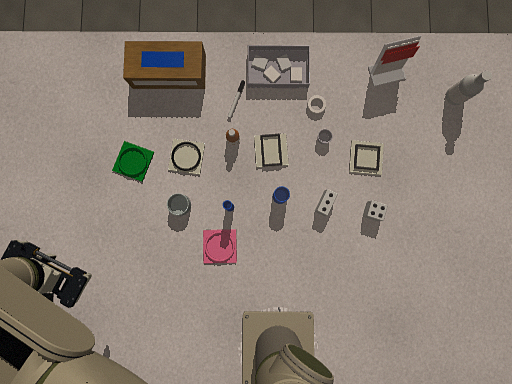

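View pics/wrist0.png

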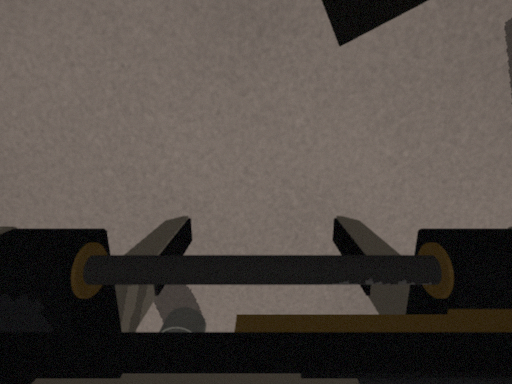

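The side view shows all parts upright. In the top view the bucket is at (179,205), slim sleeve (228,205), wide sleeve (281,195), oblong carrier (327,203) and square carrier (376,210). The round pad is at (186,156), oblong pad (271,151), square pad (367,157), bottle (232,135) and pot (325,136). I'll zoom in before measuring.

```bash
cat > h.py <<'E'
import numpy as np,cv2
from plant import robot
def ray(p,uv,z):
    K,R,t=p["mtx"],p["R"],p["t"]
    d=R.T@np.linalg.inv(K)@np.array([uv[0],uv[1],1.]); c=-R.T@t
    return c+d*(z-c[2])/d[2]
def proj(p,X):
    x=p["mtx"]@(p["R"]@np.asarray(X)+p["t"]);return x[:2]/x[2]
E
python3 - <<'E'
import cv2
a=cv2.imread("pics/top0.png")
cv2.imwrite("pics/topz1.png",cv2.resize(a[120:255,110:260],None,fx=5,fy=4.4*5/4.4*0.88,interpolation=cv2.INTER_CUBIC)[:600])
cv2.imwrite("pics/topz2.png",cv2.resize(a[120:230,240:400],None,fx=5,fy=5,interpolation=cv2.INTER_CUBIC))
E
```

```text
(no output)
```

View pics/topz1.png

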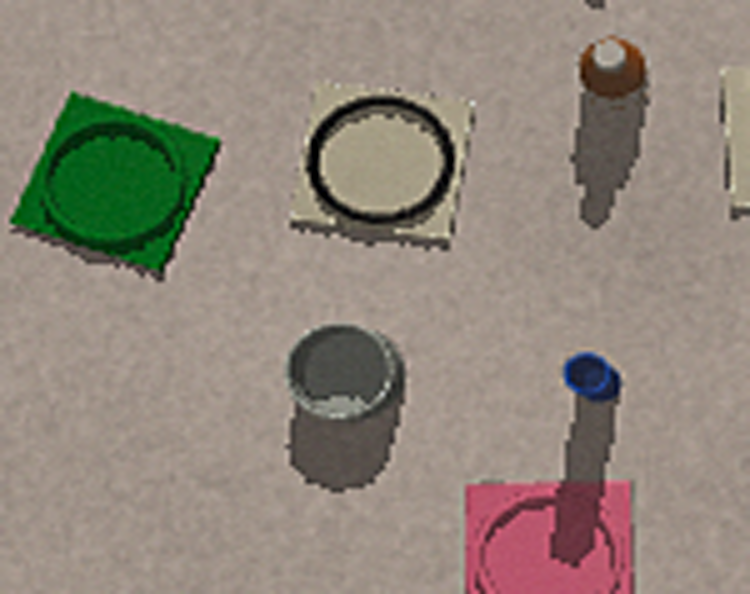

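View pics/topz2.png

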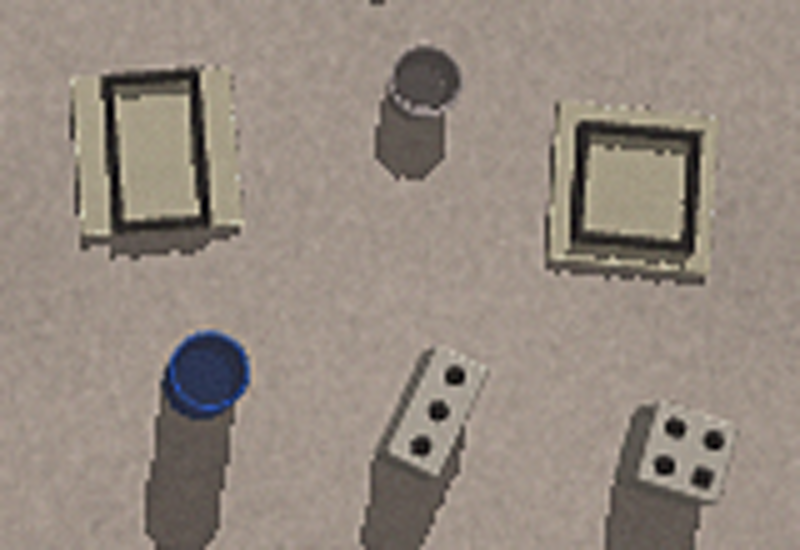

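```bash
cat > m.py <<'E'
from h import *
def blobs(mask,box,amin):
    m=np.zeros(mask.shape,np.uint8);x0,y0,x1,y1=box;m[y0:y1,x0:x1]=mask[y0:y1,x0:x1]
    cs,_=cv2.findContours(m,cv2.RETR_EXTERNAL,cv2.CHAIN_APPROX_NONE)
    return sorted([c for c in cs if cv2.contourArea(c)>=amin],key=cv2.contourArea,reverse=True)
def scale(c,p,z): # project contour pts to plane
    return np.array([ray(p,q[0],z)[:2] for q in c])
E
python3 - <<'E'
from m import *
a=cv2.imread("pics/top0.png");p=robot.camera_params("top");print("cam",-p["R"].T@p["t"])
mx=a.max(2)
for n,box in dict(round=(160,130,212,180),obl=(250,128,292,172),sq=(345,135,388,180)).items():
    c=blobs((mx<70).astype(np.uint8),box,50)[0]
    w=scale(c,p,.014).astype(np.float32)
    r=cv2.minAreaRect(w*1000);print(n,np.round(r[0],1),np.round(r[1],1),round(r[2],1),"bbox",cv2.boundingRect(c))
for n,box in dict(obl=(312,185,345,222),sq=(362,198,390,222)).items():
    cs=blobs((mx<70).astype(np.uint8),box,2)
    for c in cs:
        M=cv2.moments(c); uv=(M["m10"]/M["m00"],M["m01"]/M["m00"])
        print(n,cv2.contourArea(c),np.round(ray(p,uv,.05)*1000,1)[:2])
b,g,r=[a[:,:,i].astype(int) for i in range(3)]
bl=((b-r)>40).astype(np.uint8)
for n,box,z in(("slim",(218,195,240,215),.109),("wide",(268,180,295,212),.077)):
    c=blobs(bl,box,10)[0]; w=scale(c,p,z)*1000
    print(n,w.min(0),w.max(0),cv2.boundingRect(c))
E
```

```text
cam [0.36669577 0.07523852 1.11756701]
round [592.  296.1] [91.  92.9] 0.3 bbox (171, 142, 30, 29)
obl [613.3  23.7] [102.8  62.8] 4.6 bbox (260, 134, 22, 33)
sq [ 592.2 -282.4] [79.6 78.6] 85.3 bbox (354, 144, 26, 27)
obl 5.0 [ 444.4 -147.6]
obl 5.0 [ 466.3 -157.8]
obl 4.5 [ 423.2 -136.9]
sq 6.0 [ 412.8 -284.3]
sq 5.5 [ 428.1 -314.8]
sq 4.5 [ 436.  -291.6]
sq 4.0 [ 405.8 -307.1]
slim [418.05061365 142.17210443] [444.08881174 165.45858623] (223, 200, 9, 10)
wide [441.57818154 -28.28133834] [489.55878448  16.4752166 ] (274, 186, 16, 17)
```

```bash
cat >> m.py <<'E'
from scipy.spatial.transform import Rotation as Ro
def plan(xyz,jaw=None):
    s=robot.read_state();R=Ro.from_rotvec(s["orientation"]).as_matrix()
    d=np.asarray(xyz)-s["tool_pos"]
    yaw=np.degrees(np.arctan2(R[1,1],R[0,1]))
    print("pos",s["tool_pos"].round(4),"jaw",yaw.round(1),"tilt",np.degrees(np.arccos(-R[2,2])).round(2),"F",s["force"].round(1),"open",round(s["opening"]*1000,1),"t",round(s["t"],1))
    if jaw is None: jaw=yaw
    dj=(jaw-yaw+90)%180-90
    print("roll deg",round(-dj,1))
    a=np.radians(yaw+dj) # axes after roll
    y=np.array([np.cos(a),np.sin(a),0]);x=np.cross(y,[0,0,-1])
    print("after-roll shift cm x,y,z",(np.array([d@x,d@y,-d[2]])*100).round(2), "q6",s["q"][5].round(2))
E
python3 - <<'E'
from m import *
p=robot.camera_params("top")
print(ray(p,(178.4,204.3),.045))
plan([.44,.30,.2],0)
p=robot.camera_params("wrist");s=robot.read_state()
R=Ro.from_rotvec(s["orientation"]).as_matrix();print("cam in tool",R.T@(-p["R"].T@p["t"]-s["tool_pos"]), R.T@p["R"].T[:,2])
E
```

```text
[0.43479514 0.30805409 0.045     ]
pos [0.2644 0.5381 0.2318] jaw 63.8 tilt 0.08 F [0.5 0.5 0.1] open 93.1 t 0.1
roll deg 63.8
after-roll shift cm x,y,z [-23.81  17.56   3.18] q6 -0.09
cam in tool [ 0.06592199 -0.00059711 -0.15100741] [-2.41356607e-01 -2.35275115e-04  9.70436465e-01]
```

>>> carry_out --commands '[[[0,0,0,7.1],[0,0,0,7.1],[0,0,0,7.1],[0,0,0,7.1],[0,0,0,7.1],[0,0,0,7.1],[0,0,0,7.1],[0,0,0,7.1],[0,0,0,7.0],[-2.88,2.13,0,0],[-2.88,2.13,0,0],[-2.88,2.13,0,0],[-2.88,2.13,0,0],[-2.88,2.13,0,0],[-2.88,2.13,0,0],[-2.88,2.13,0,0],[-2.88,2.13,0,0],[0,0,0,0],[0,0,0,0]]]' --claw 9.3 --grip_force 25

```text
t: 1.73
tool_pos: [0.436, 0.3066, 0.2324]
orientation: [-2.225, -2.218, 0.001]
force: [0.1, 0.1, 0.6]
opening: 0.0924
```

Run:
```python
from m import *
plan([.4348,.308,.032],0)
p=robot.camera_params("wrist");print(proj(p,[.4348,.308,.045]))
cv2.imwrite("pics/w1.png",robot.read_camera("wrist")[:,:,::-1])
cv2.imwrite("pics/t1.png",robot.read_camera("top")[:,:,::-1])
```

```text
pos [0.436  0.3066 0.2324] jaw -0.2 tilt 0.03 F [0.1 0.1 0.6] open 92.4 t 1.7
roll deg -0.2
after-roll shift cm x,y,z [ 0.14 -0.12 20.04] q6 0.52
[260.84235025 176.80666586]
```

View pics/w1.png

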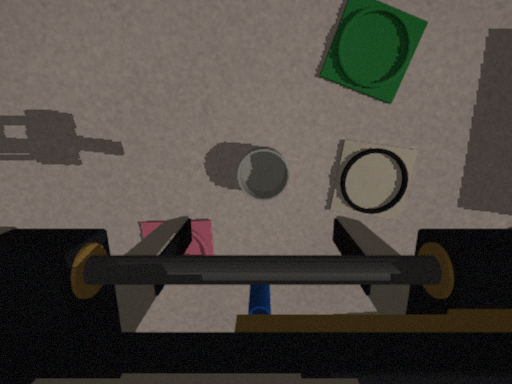

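Bucket rim is at about (263,174), between the fingers as intended; the round pad's rim is at about (374,181). Measuring both precisely.

Run:
```python
from m import *
a=cv2.imread("pics/w1.png");p=robot.camera_params("wrist")
g=cv2.cvtColor(a,cv2.COLOR_BGR2GRAY)
c=blobs((a.max(2)<45).astype(np.uint8),(330,140,420,218),100)[0]
w=scale(c,p,.014)*1000
print("round pad",cv2.minEnclosingCircle(w.astype(np.float32)),cv2.boundingRect(c))
print("circ",cv2.HoughCircles(g[140:210,220:310],cv2.HOUGH_GRADIENT_ALT,1,20,param1=100,param2=.6,minRadius=18,maxRadius=30))
cv2.imwrite("pics/w1z.png",cv2.resize(a[140:215,210:310],None,fx=8,fy=8,interpolation=cv2.INTER_CUBIC)[:600])
```

```text
round pad ((590.369873046875, 297.7478942871094), 47.04920959472656) (340, 149, 68, 64)
circ [[[42.       33.       24.345865]]]
```

View pics/w1z.png

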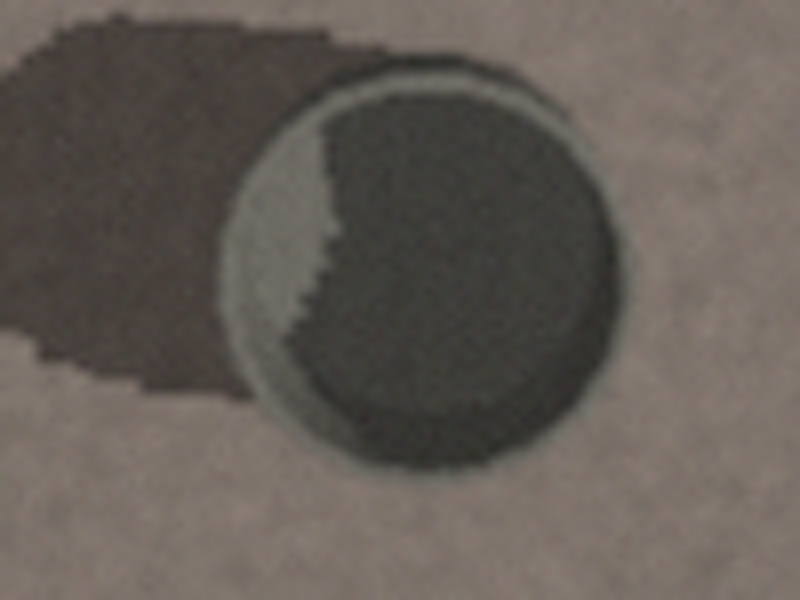

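Run:
```python
from m import *
p=robot.camera_params("wrist");b=ray(p,(262.7,173.8),.045);print(b)
plan([b[0],b[1],.032],0)
```

```text
[0.43588381 0.31380365 0.045     ]
pos [0.4348 0.3085 0.2324] jaw 0.0 tilt 0.04 F [ 0.1 -0.3 -0. ] open 92.9 t 1.8
roll deg 0.0
after-roll shift cm x,y,z [ 0.53  0.11 20.04] q6 0.52
```

>>> carry_out --commands '[[[0.25,0.17,0,0],[0,0,2.5,0],[0,0,2.5,0],[0,0,2.5,0],[0,0,2.5,0],[0,0,2.5,0],[0,0,2.5,0],[0,0,2.5,0],[0,0,2.5,0],[0,0,0,0],[0,0,0,0]]]'

```text
t: 2.75
tool_pos: [0.4348, 0.311, 0.0313]
orientation: [-2.218, -2.223, 0.006]
force: [-0.1, -0.2, 0.9]
opening: 0.0928
```

Run:
```python
from m import *
plan([.4365,.311,.032],0)
cv2.imwrite("pics/w2.png",robot.read_camera("wrist")[:,:,::-1])
cv2.imwrite("pics/s2.png",robot.read_camera("side")[:,:,::-1])
```

```text
pos [0.4348 0.311  0.0313] jaw 0.1 tilt 0.23 F [-0.1 -0.2  0.9] open 92.8 t 2.8
roll deg 0.1
after-roll shift cm x,y,z [ 0.    0.17 -0.07] q6 0.52
```

View pics/w2.png

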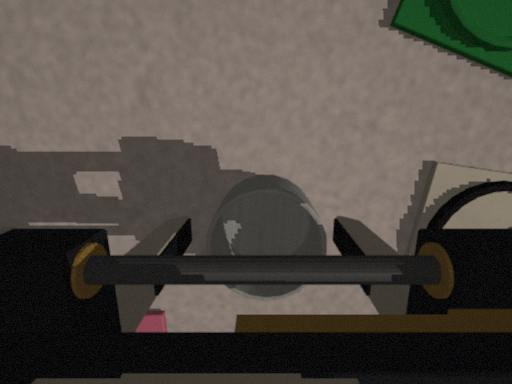

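View pics/s2.png

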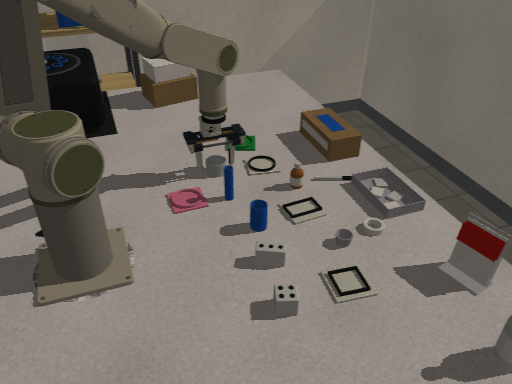

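The bucket sits between the fingers (columns 208–325 against finger inner faces 190–335). Closing on it.

>>> carry_out --commands '[[[0,0,0,0],[0,0,0,0],[0,0,0,0],[0,0,0,0],[0,0,0,0],[0,0,0,0],[0,0,0,0],[0,0,0,0],[0,0,0,0],[0,0,0,0],[0,0,-1,0],[0,0,-2,0],[0,0,-2,0],[0,0,-2,0],[0,0,-2,0],[0,0,0,0],[0,0,0,0]]]' --claw 5.5 --grip_force 25

```text
t: 4.27
tool_pos: [0.4376, 0.311, 0.1236]
orientation: [2.221, 2.221, 0.004]
force: [-0.7, 0.1, -2.8]
opening: 0.0669
```

Run:
```python
from m import *
plan([.5918,.296,.12],0)
p=robot.camera_params("wrist");s=robot.read_state();print(proj(p,s["tool_pos"]+[0,0,.013]),proj(p,[.5918,.296,.014]))
cv2.imwrite("pics/w3.png",robot.read_camera("wrist")[:,:,::-1])
cv2.imwrite("pics/s3.png",robot.read_camera("side")[:,:,::-1])
```

```text
pos [0.4376 0.311  0.1236] jaw 0.0 tilt 0.14 F [-0.7  0.1 -2.8] open 66.9 t 4.3
roll deg 0.0
after-roll shift cm x,y,z [-1.5  15.42  0.36] q6 0.52
[261.96779252 246.63452953] [414.18514439 207.34405105]
```

View pics/w3.png

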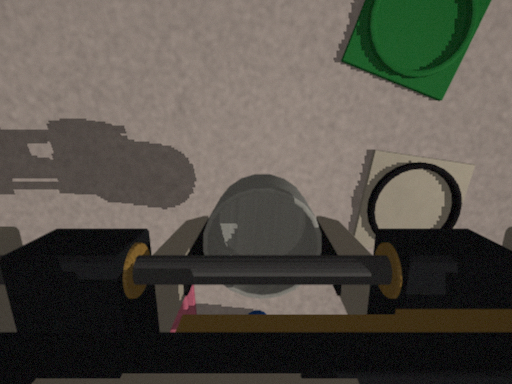

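View pics/s3.png

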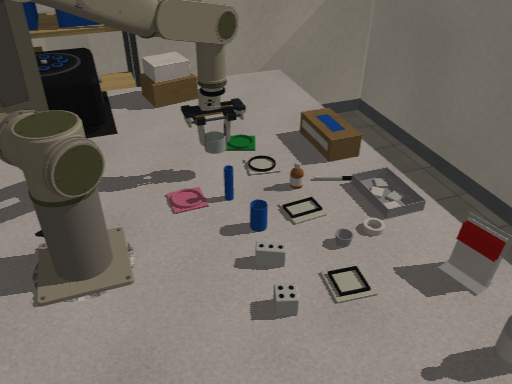

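Run:
```python
from m import *
p=robot.camera_params("wrist");s=robot.read_state();z=s["tool_pos"][2]+.0137
for uv in((262,175),(262,293),(205,235),(321,235)):print(ray(p,uv,z).round(4))
a=cv2.imread("pics/w3.png")
c=blobs((a.max(2)<45).astype(np.uint8),(362,155,468,228),100)[0]
print(cv2.boundingRect(c)); w=scale(c,p,.014)*1000
print("round",w.min(0),w.max(0))
cv2.imwrite("pics/w3z.png",cv2.resize(a[160:310,180:345],None,fx=4,fy=4,interpolation=cv2.INTER_CUBIC))
```

```text
[0.436  0.3506 0.1348]
[0.4361 0.2814 0.1348]
[0.405  0.3173 0.1348]
[0.4682 0.3174 0.1348]
(367, 163, 94, 65)
round [541.02892683 274.8558899 ] [633.80798552 340.24953648]
```

View pics/w3z.png

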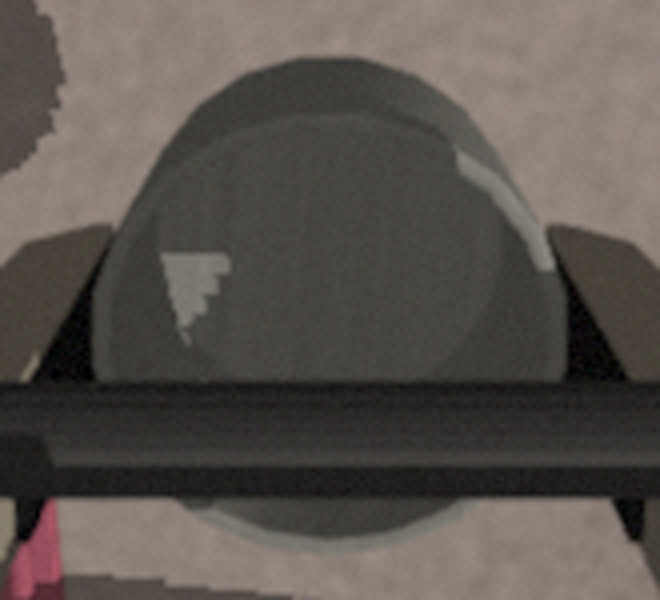

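>>> carry_out --commands '[[[-0.2,1.9,0,0],[-0.2,1.9,0,0],[-0.2,1.9,0,0],[-0.2,1.9,0,0],[-0.2,1.9,0,0],[-0.2,1.9,0,0],[-0.2,1.9,0,0],[-0.2,1.9,0,0],[0,0,0,0],[0,0,0,0],[0,0,2,0],[0,0,2,0],[0,0,2,0],[0,0,0,0],[0,0,0,0]]]'

```text
t: 5.62
tool_pos: [0.5861, 0.2942, 0.0602]
orientation: [-2.219, -2.221, 0.008]
force: [0.7, 0.1, -2.4]
opening: 0.0668
```

Run:
```python
from m import *
plan([.590,.295,.037],0)
cv2.imwrite("pics/w4.png",robot.read_camera("wrist")[:,:,::-1])
a=robot.read_camera("side")[:,:,::-1]
cv2.imwrite("pics/s4.png",cv2.resize(a[60:200,180:330],None,fx=4,fy=4,interpolation=cv2.INTER_CUBIC))
```

```text
pos [0.5861 0.2942 0.0602] jaw 0.1 tilt 0.32 F [ 0.7  0.1 -2.4] open 66.8 t 5.6
roll deg 0.1
after-roll shift cm x,y,z [0.08 0.39 2.32] q6 0.39
```

View pics/w4.png

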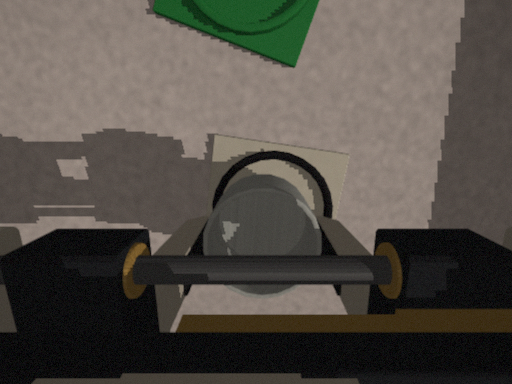

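View pics/s4.png

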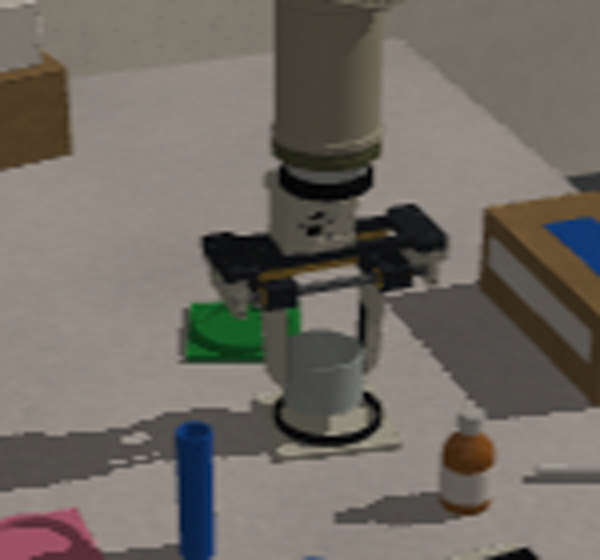

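Run:
```python
from m import *
p=robot.camera_params("wrist")
for uv in((272,151),(213,205),(332,205)):print(ray(p,uv,.014).round(4))
plan([.5918,.295,.037],0)
```

```text
[0.5963 0.342  0.014 ]
[0.551  0.3004 0.014 ]
[0.6432 0.3005 0.014 ]
pos [0.5888 0.2952 0.0636] jaw 0.0 tilt 0.04 F [ 0.1  0.7 -3.2] open 66.9 t 5.7
roll deg 0.0
after-roll shift cm x,y,z [-0.02  0.3   2.66] q6 0.39
```

Run:
```python
from m import *
plan([.5918,.295,.037],0)
p=robot.camera_params("wrist")
a=robot.read_camera("wrist")[:,:,::-1].copy()
m=(a.max(2)<45).astype(np.uint8)
c=blobs(m,(190,130,350,226),80)
for k in c[:2]:
    print(cv2.boundingRect(k)); w=scale(k,p,.014);print(w.min(0),w.max(0))
cv2.imwrite("pics/w5.png",cv2.resize(a[130:310,160:360],None,fx=3,fy=3))
plan([.5918,.295,.037],0)
```

```text
pos [0.5888 0.2952 0.0636] jaw 0.0 tilt 0.04 F [ 0.1  0.7 -3.2] open 66.9 t 5.7
roll deg 0.0
after-roll shift cm x,y,z [-0.02  0.3   2.66] q6 0.39
(209, 152, 118, 65)
[0.54793252 0.29151063] [0.63903756 0.34125287]
pos [0.5894 0.2953 0.0643] jaw 0.0 tilt 0.12 F [-0.3  0.2 -2.8] open 66.6 t 5.8
roll deg 0.0
after-roll shift cm x,y,z [-0.03  0.24  2.73] q6 0.39
```

View pics/w5.png

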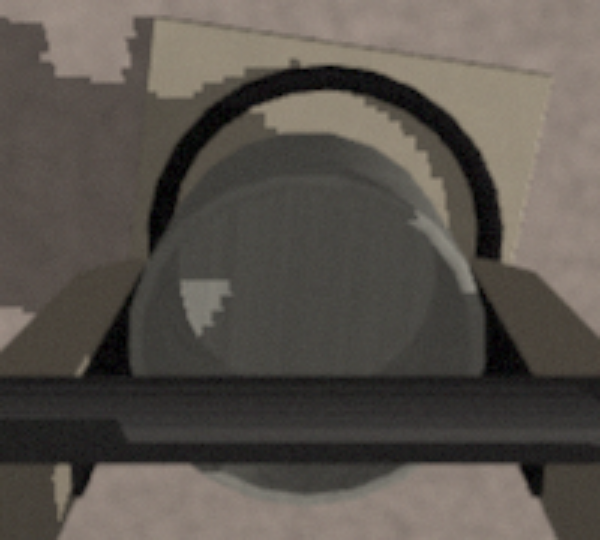

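Ring centre measures (0.593, 0.295), so I correct 3 mm and lower to the floor.

>>> carry_out --commands '[[[0,0.3,0,0],[0,0,0,0],[0,0,0.8,0],[0,0,0.8,0],[0,0,0.6,0],[0,0,0.3,0],[0,0,0.15,0],[0,0,0,0],[0,0,0,0],[0,0,0,0]]]'

```text
t: 6.6
tool_pos: [0.5915, 0.2947, 0.0384]
orientation: [-2.221, -2.222, 0.002]
force: [-11.6, -5.6, 21.1]
opening: 0.0669
```

Run:
```python
from m import *
plan([.5918,.295,.037],0)
```

```text
pos [0.5915 0.2947 0.0384] jaw 0.0 tilt 0.06 F [-11.6  -5.6  21.1] open 66.9 t 6.6
roll deg 0.0
after-roll shift cm x,y,z [0.03 0.03 0.14] q6 0.38
```

>>> carry_out --commands '[[[0,0,-0.1,0],[0,0,0,0],[0,0,0,0],[0,0,0,0],[0,0,0,0],[0,0,0,0],[0,0,-1.5,0],[0,0,-3,0],[0,0,-4,0],[0,0,-4,0],[0,0,-4,0],[0,0,-3,0],[0,0,0,0],[0,0,0,0]]]' --claw 9.3

```text
t: 7.77
tool_pos: [0.5935, 0.2954, 0.237]
orientation: [2.219, 2.22, 0.01]
force: [-0.4, 0.0, -1.0]
opening: 0.0929
```

Run:
```python
from m import *
plan([.5918,.295,.037],0)
p=robot.camera_params("wrist")
a=robot.read_camera("wrist")[:,:,::-1]
cv2.imwrite("pics/w6.png",a)
print(cv2.boundingRect(np.zeros((1,1,2),np.int32)),proj(p,[.5918,.295,.051]))
a=robot.read_camera("side")[:,:,::-1]
cv2.imwrite("pics/s6.png",cv2.resize(a[130:280,180:330],None,fx=4,fy=4,interpolation=cv2.INTER_CUBIC))
```

```text
pos [0.5935 0.2954 0.237 ] jaw 0.0 tilt 0.41 F [-0.4  0.  -1. ] open 92.9 t 7.8
roll deg 0.0
after-roll shift cm x,y,z [-0.04 -0.17 20.  ] q6 0.38
(0, 0, 1, 1) [259.41441273 178.83449256]
```

View pics/w6.png

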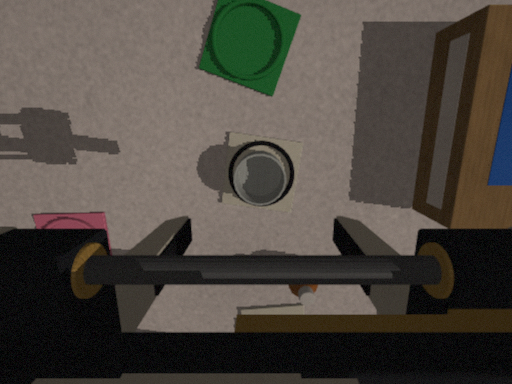

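View pics/s6.png

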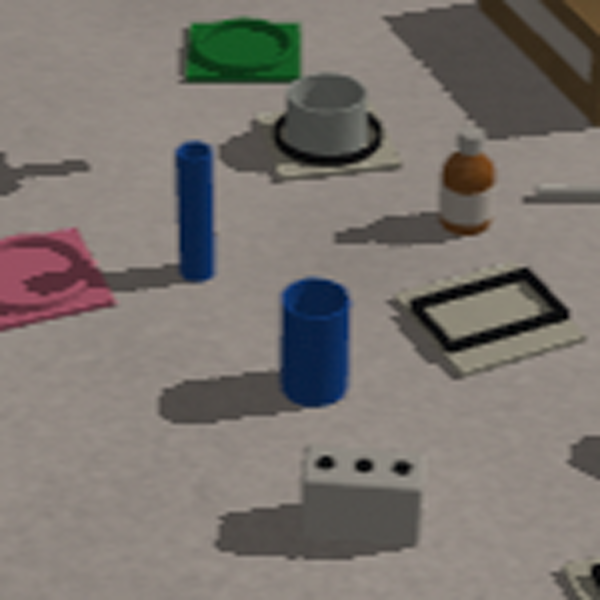

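Bucket is upright inside the black ring (rim at about (260,178), as projected), and the side view agrees. Next the wide sleeve.

>>> carry_out --commands '[[[-3,-1.28,0,0],[-3,-1.28,0,0],[-3,-1.28,0,0],[-3,-1.28,0,0],[-3,-1.28,0,0],[-3,-1.28,0,0],[-3,-1.28,0,0],[-3,-1.28,0,0],[-3,-1.28,0,0],[-3,-1.28,0,0],[0,0,0,0],[0,0,0,0],[0,0,0,0],[0,0,0,0]]]'

```text
t: 9.03
tool_pos: [0.4638, -0.0045, 0.2313]
orientation: [-2.219, -2.222, 0.001]
force: [0.5, 0.2, 0.1]
opening: 0.093
```

Run:
```python
from m import *
plan([.4655,-.004,.064],0)
p=robot.camera_params("wrist")
a=robot.read_camera("wrist")[:,:,::-1].copy()
cv2.imwrite("pics/w7.png",a)
b,g,r=[a[:,:,i].astype(int) for i in range(3)]
bl=((b-r)>25).astype(np.uint8)
c=blobs(bl,(200,120,330,226),80)[0];print(cv2.boundingRect(c))
w=scale(c,p,.077);print(w.min(0),w.max(0),proj(p,[.4655,-.004,.077]))
```

```text
pos [ 0.4638 -0.0045  0.2313] jaw 0.1 tilt 0.1 F [0.5 0.2 0.1] open 93.0 t 9.0
roll deg 0.1
after-roll shift cm x,y,z [ 0.05  0.17 16.73] q6 -0.12
(245, 159, 40, 46)
[ 0.44414063 -0.02924304] [0.48946181 0.023763  ] [263.40923744 183.02641835]
```

View pics/w7.png

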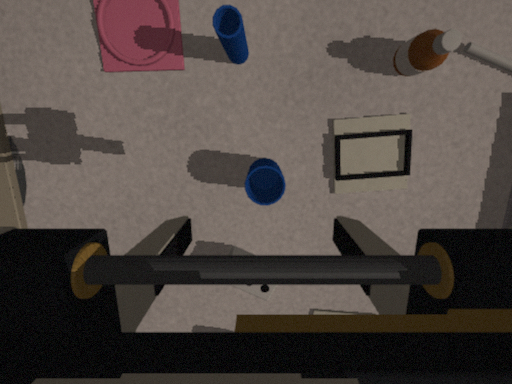

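Sleeve rim at about (265,183), giving (0.4665, -0.005). Lowering and gripping near its top.

>>> carry_out --commands '[[[0,0.25,0,0],[0,0,2.1,0],[0,0,2.1,0],[0,0,2.1,0],[0,0,2.1,0],[0,0,2.1,0],[0,0,2.1,0],[0,0,2.1,0],[0,0,2.0,0],[0,0,0,0],[0,0,0,0]]]'

```text
t: 10.0
tool_pos: [0.4656, -0.0046, 0.0642]
orientation: [-2.218, -2.221, 0.003]
force: [0.5, 0.1, -0.1]
opening: 0.0931
```

>>> carry_out --commands '[[[0,0,0,0],[0,0,0,0],[0,0,0,0],[0,0,0,0],[0,0,0,0],[0,0,0,0],[0,0,0,0],[0,0,0,0],[0,0,0,0],[0,0,0,0],[0,0,0,0]]]' --claw 3.5 --grip_force 20

```text
t: 10.92
tool_pos: [0.4666, -0.0053, 0.0653]
orientation: [2.221, 2.222, 0.0]
force: [0.2, 0.3, 1.5]
opening: 0.0481
```

Run:
```python
from m import *
plan([.5918,.295,.22],0)
```

```text
pos [ 0.4666 -0.0053  0.0653] jaw 0.0 tilt 0.01 F [0.2 0.3 1.5] open 48.1 t 10.9
roll deg 0.0
after-roll shift cm x,y,z [ 30.03  12.52 -15.47] q6 -0.12
```

>>> carry_out --commands '[[[0,0,-1.5,0],[0,0,-3,0],[0,0,-4,0],[0,0,-4,0],[0,0,-3,0],[3,1.25,0,0],[3,1.25,0,0],[3,1.25,0,0],[3,1.25,0,0],[3,1.25,0,0],[3,1.25,0,0],[3,1.25,0,0],[3,1.25,0,0],[3,1.25,0,0],[3,1.25,0,0],[0,0,0,0],[0,0,0,0],[0,0,0,0],[0,0,0,0]]]'

```text
t: 12.5
tool_pos: [0.5912, 0.2938, 0.2201]
orientation: [2.222, 2.221, -0.001]
force: [-0.1, -0.3, -0.1]
opening: 0.0482
```

Run:
```python
from m import *
plan([.5918,.295,.074],0)
p=robot.camera_params("wrist");print(proj(p,[.5918,.295,.051]))
a=robot.read_camera("wrist")[:,:,::-1].copy()
cv2.imwrite("pics/w8.png",a)
```

```text
pos [0.5912 0.2938 0.2201] jaw -0.0 tilt 0.03 F [-0.1 -0.3 -0.1] open 48.2 t 12.5
roll deg -0.0
after-roll shift cm x,y,z [ 0.12  0.06 14.61] q6 0.38
[262.30006803 179.7709191 ]
```

View pics/w8.png

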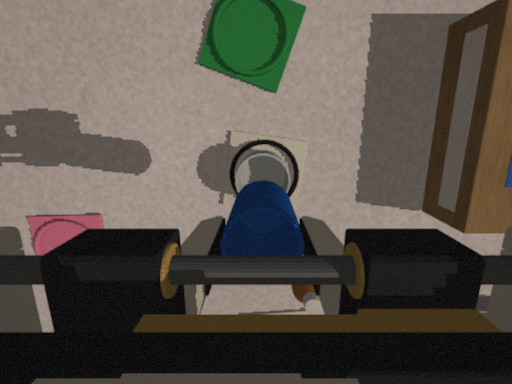

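>>> carry_out --commands '[[[0.1,0.05,2,0],[0,0,3,0],[0,0,3,0],[0,0,1.4,0],[0,0,0,0],[0,0,0,0],[0,0,0,0]]]'

```text
t: 13.13
tool_pos: [0.5931, 0.2959, 0.1286]
orientation: [2.221, 2.221, 0.004]
force: [-0.2, -0.3, 0.0]
opening: 0.0482
```

Run:
```python
from m import *
plan([.5918,.295,.074],0)
p=robot.camera_params("wrist");print(proj(p,[.5918,.295,.051]))
a=robot.read_camera("wrist")[:,:,::-1].copy()
cv2.imwrite("pics/w9.png",cv2.resize(a[130:310,160:360],None,fx=3,fy=3))
a=robot.read_camera("side")[:,:,::-1]
cv2.imwrite("pics/s9.png",cv2.resize(a[60:200,180:330],None,fx=4,fy=4,interpolation=cv2.INTER_CUBIC))
```

```text
pos [0.5931 0.2959 0.1286] jaw 0.0 tilt 0.18 F [-0.2 -0.3  0. ] open 48.2 t 13.1
roll deg 0.0
after-roll shift cm x,y,z [-0.09 -0.13  5.46] q6 0.39
[260.09539637 202.67710412]
```

View pics/w9.png

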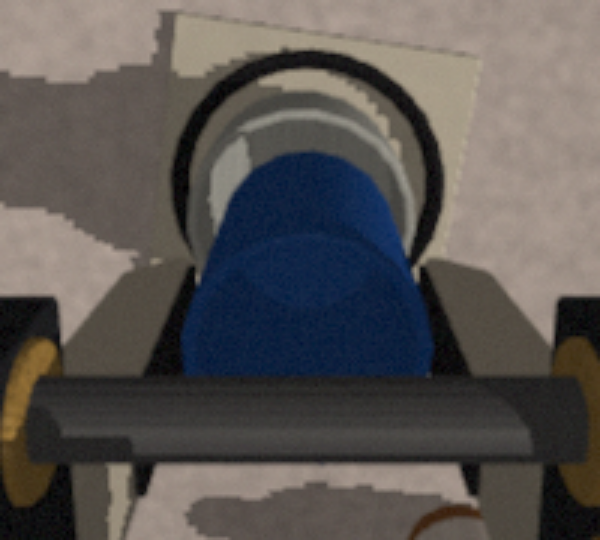

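View pics/s9.png

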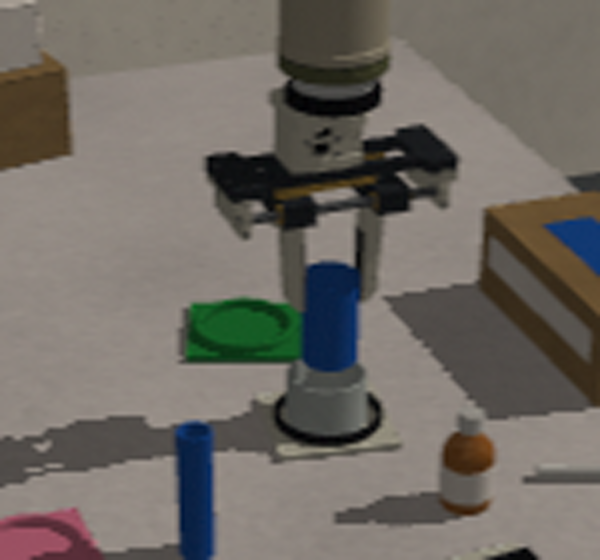

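>>> carry_out --commands '[[[-0.05,-0.12,0,0],[0,0,0.8,0],[0,0,0.8,0],[0,0,0.8,0],[0,0,0.8,0],[0,0,0.8,0],[0,0,0.8,0],[0,0,0.4,0],[0,0,0,0],[0,0,0,0],[0,0,0,0]]]'

```text
t: 14.15
tool_pos: [0.5906, 0.2953, 0.0738]
orientation: [-2.221, -2.222, 0.0]
force: [0.2, 0.6, -0.7]
opening: 0.048
```

Run:
```python
from m import *
plan([.5918,.295,.074],0)
```

```text
pos [0.5906 0.2953 0.0738] jaw 0.0 tilt 0.01 F [ 0.2  0.6 -0.7] open 48.0 t 14.2
roll deg 0.0
after-roll shift cm x,y,z [-0.03  0.12 -0.02] q6 0.39
```

>>> carry_out --commands '[[[0,0,0.1,0],[0,0,0,0],[0,0,0,0]]]'

```text
t: 14.4
tool_pos: [0.5907, 0.2954, 0.0738]
orientation: [-2.221, -2.222, -0.0]
force: [-2.4, -1.8, 4.6]
opening: 0.0481
```

>>> carry_out --commands '[[[0,0,0,0],[0,0,0,0],[0,0,0,0],[0,0,0,0],[0,0,0,0],[0,0,-1,0],[0,0,-3,0],[0,0,-4,0],[0,0,-4,0],[0,0,-4,0],[0,0,-4,0],[0,0,0,0],[0,0,0,0],[0,0,0,0]]]' --claw 8

```text
t: 15.57
tool_pos: [0.5907, 0.2953, 0.2737]
orientation: [2.221, 2.222, 0.001]
force: [0.3, -0.2, -0.5]
opening: 0.0799
```

Run:
```python
from m import *
plan([.430,.1515,.23],0)
p=robot.camera_params("wrist");print(proj(p,[.5918,.295,.051]),proj(p,[.5918,.295,.086]))
a=robot.read_camera("wrist")[:,:,::-1]
cv2.imwrite("pics/w10.png",cv2.resize(a[100:230,190:340],None,fx=4,fy=4,interpolation=cv2.INTER_CUBIC))
a=robot.read_camera("side")[:,:,::-1]
cv2.imwrite("pics/s10.png",cv2.resize(a[100:240,180:330],None,fx=4,fy=4,interpolation=cv2.INTER_CUBIC))
```

```text
pos [0.5907 0.2953 0.2737] jaw 0.0 tilt 0.05 F [ 0.3 -0.2 -0.5] open 79.9 t 15.6
roll deg 0.0
after-roll shift cm x,y,z [-14.38 -16.07   4.37] q6 0.39
[262.33030624 173.35044882] [262.42935131 178.10680839]
```

View pics/w10.png

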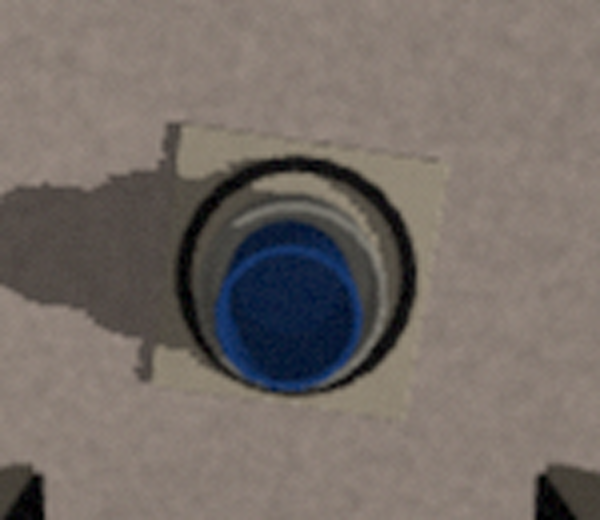

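View pics/s10.png

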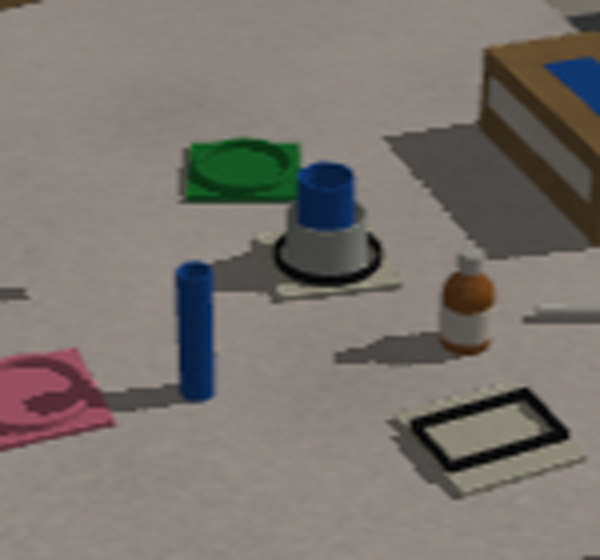

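Wide sleeve stands centred in the bucket: its rim at wrist (262,180) against (262,178) projected. Next the slim sleeve.

>>> carry_out --commands '[[[-2.4,-2.68,0,0],[-2.4,-2.68,0,0],[-2.4,-2.68,0,0],[-2.4,-2.68,0,0],[-2.4,-2.68,0,0],[-2.4,-2.68,0,0],[0,0,0,0],[0,0,0,0],[0,0,0,0],[0,0,0,0]]]'

```text
t: 16.5
tool_pos: [0.4303, 0.1516, 0.2726]
orientation: [-2.22, -2.222, 0.001]
force: [0.2, 0.0, 0.7]
opening: 0.0799
```

Run:
```python
from m import *
plan([.430,.1515,.094],0)
p=robot.camera_params("wrist");print(proj(p,[.43,.1515,.109]))
a=robot.read_camera("wrist")[:,:,::-1].copy()
b,g,r=[a[:,:,i].astype(int) for i in range(3)]
bl=((b-r)>25).astype(np.uint8)
c=blobs(bl,(200,120,330,226),80)[0];print(cv2.boundingRect(c))
w=scale(c,p,.109);print(w.min(0),w.max(0))
cv2.imwrite("pics/w11.png",a)
```

```text
pos [0.4303 0.1516 0.2726] jaw 0.0 tilt 0.05 F [0.2 0.  0.7] open 79.9 t 16.5
roll deg 0.0
after-roll shift cm x,y,z [-1.000e-02 -3.000e-02  1.786e+01] q6 0.23
[261.58444768 181.7567162 ]
(253, 160, 22, 32)
[0.41977352 0.14018314] [0.4447826  0.17740162]
```

View pics/w11.png

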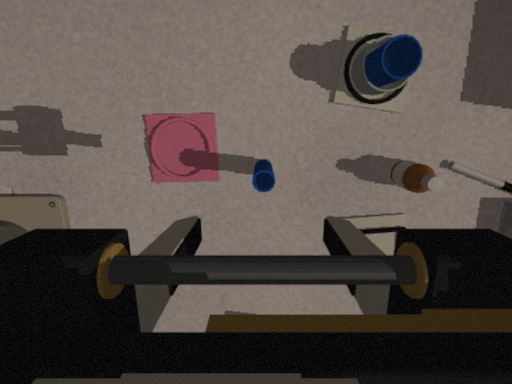

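>>> carry_out --commands '[[[0.2,0.18,0,0],[0,0,2.5,0],[0,0,2.5,0],[0,0,2.5,0],[0,0,2.5,0],[0,0,2.5,0],[0,0,2.5,0],[0,0,2.5,0],[0,0,0.2,0],[0,0,0,0],[0,0,0,0],[0,0,0,0]]]' --claw 7

```text
t: 17.55
tool_pos: [0.4332, 0.1537, 0.0981]
orientation: [2.22, 2.221, 0.004]
force: [-0.7, -0.7, -0.1]
opening: 0.0701
```

>>> carry_out --commands '[[[0,0,0,0],[0,0,0,0],[0,0,0,0],[0,0,0,0],[0,0,0,0],[0,0,0,0],[0,0,0,0],[0,0,0,0],[0,0,0,0],[0,0,0,0],[0,0,0,0]]]' --claw 1.5 --grip_force 15

```text
t: 18.47
tool_pos: [0.4317, 0.1532, 0.0961]
orientation: [-2.221, -2.222, 0.0]
force: [-0.0, -0.2, 0.4]
opening: 0.0271
```

Run:
```python
from m import *
plan([.5908,.295,.25],0)
cv2.imwrite("pics/w12.png",robot.read_camera("wrist")[:,:,::-1])
```

```text
pos [0.4317 0.1532 0.0961] jaw 0.0 tilt 0.0 F [-0.  -0.2  0.4] open 27.1 t 18.5
roll deg 0.0
after-roll shift cm x,y,z [ 14.18  15.91 -15.39] q6 0.23
```

View pics/w12.png

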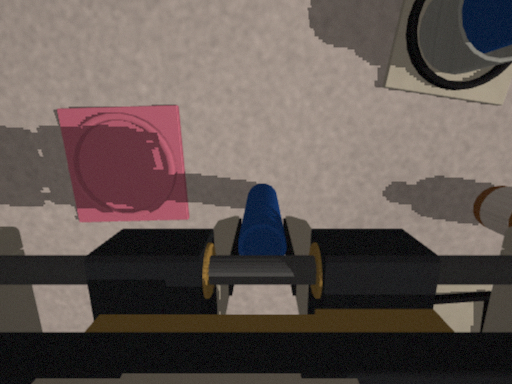

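The slim sleeve is between the pads at (263,215), opening 27 mm. Lifting and moving it over the wide sleeve.

>>> carry_out --commands '[[[0,0,-1.5,0],[0,0,-3,0],[0,0,-4,0],[0,0,-4,0],[0,0,-3,0],[2.02,2.27,0,0],[2.02,2.27,0,0],[2.02,2.27,0,0],[2.02,2.27,0,0],[2.02,2.27,0,0],[2.02,2.27,0,0],[2.06,2.29,0,0],[0,0,0,0],[0,0,3.0,0],[0,0,1.5,0],[0,0,0,0],[0,0,0,0],[0,0,0,0],[0,0,0,0]]]'

```text
t: 20.1
tool_pos: [0.5916, 0.2952, 0.2084]
orientation: [2.22, 2.221, 0.005]
force: [0.2, -0.5, -0.2]
opening: 0.0273
```

Run:
```python
from m import *
plan([.5908,.295,.107],0)
a=robot.read_camera("wrist")[:,:,::-1].copy()
cv2.imwrite("pics/w13.png",cv2.resize(a[130:310,160:360],None,fx=3,fy=3))
a=robot.read_camera("side")[:,:,::-1]
cv2.imwrite("pics/s13.png",cv2.resize(a[60:200,180:330],None,fx=4,fy=4,interpolation=cv2.INTER_CUBIC))
```

```text
pos [0.5916 0.2952 0.2084] jaw 0.0 tilt 0.18 F [ 0.2 -0.5 -0.2] open 27.3 t 20.1
roll deg 0.0
after-roll shift cm x,y,z [-0.02 -0.08 10.14] q6 0.39
```

View pics/w13.png

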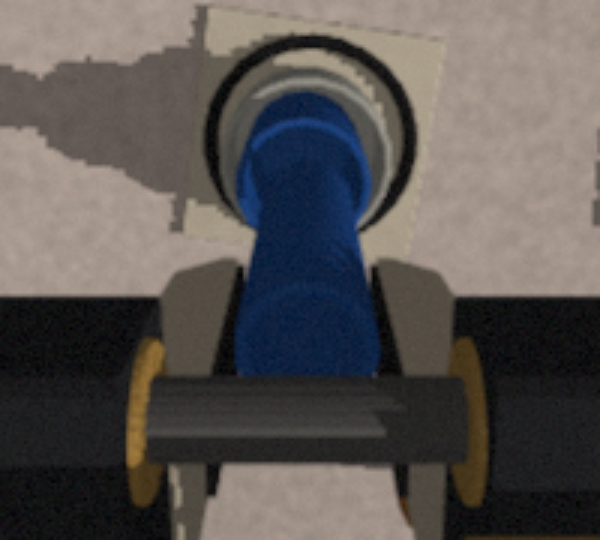

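View pics/s13.png

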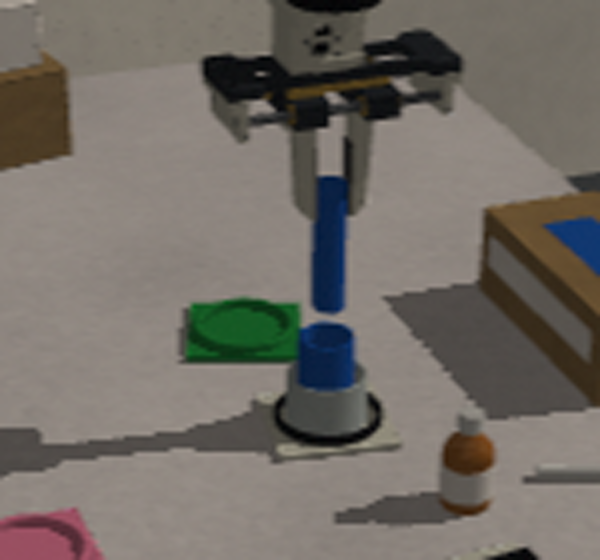

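Aligned in both views: wide rim centred on zoomed column 305, slim sleeve on about 306. Lowering.

>>> carry_out --commands '[[[0,-0.04,1,0],[0,0,1,0],[0,0,1,0],[0,0,1,0],[0,0,1,0],[0,0,1,0],[0,0,1,0],[0,0,1,0],[0,0,1,0],[0,0,0.5,0],[0,0,0,0],[0,0,0,0],[0,0,0,0]]]'

```text
t: 21.28
tool_pos: [0.5908, 0.2952, 0.1119]
orientation: [2.221, 2.222, 0.002]
force: [-0.3, -0.3, -0.2]
opening: 0.0271
```

Run:
```python
from m import *
plan([.5908,.295,.107],0)
```

```text
pos [0.5908 0.2952 0.1119] jaw 0.0 tilt 0.06 F [-0.3 -0.3 -0.2] open 27.1 t 21.3
roll deg 0.0
after-roll shift cm x,y,z [-0.02 -0.    0.49] q6 0.39
```

>>> carry_out --commands '[[[0,0,0.2,0],[0,0,0.2,0],[0,0,0.1,0],[0,0,0,0],[0,0,0,0],[0,0,0,0]]]'

```text
t: 21.78
tool_pos: [0.5913, 0.2955, 0.108]
orientation: [2.22, 2.221, 0.004]
force: [-1.7, 0.3, 7.0]
opening: 0.027
```

Run:
```python
from m import *
plan([.5908,.295,.107],0)
```

```text
pos [0.5913 0.2955 0.108 ] jaw 0.0 tilt 0.15 F [-1.7  0.3  7. ] open 27.0 t 21.8
roll deg 0.0
after-roll shift cm x,y,z [-0.05 -0.05  0.1 ] q6 0.39
```

>>> carry_out --commands '[[[0,0,0,0],[0,0,0,0],[0,0,0,0],[0,0,0,0],[0,0,0,0],[0,0,0,0],[0,0,-1,0],[0,0,-3,0],[0,0,-4,0],[0,0,-4,0],[0,0,-4,0],[0,0,0,0],[0,0,0,0],[0,0,0,0]]]' --claw 7

```text
t: 22.95
tool_pos: [0.5904, 0.2951, 0.2668]
orientation: [2.221, 2.222, 0.001]
force: [-0.0, -0.4, -0.2]
opening: 0.0703
```

Run:
```python
from m import *
plan([.4446,-.1474,.27],64.1)
p=robot.camera_params("wrist");print(proj(p,[.5908,.295,.121]))
a=robot.read_camera("wrist")[:,:,::-1]
cv2.imwrite("pics/w14.png",cv2.resize(a[100:230,190:340],None,fx=4,fy=4,interpolation=cv2.INTER_CUBIC))
a=robot.read_camera("side")[:,:,::-1]
cv2.imwrite("pics/s14.png",cv2.resize(a[100:240,180:330],None,fx=4,fy=4,interpolation=cv2.INTER_CUBIC))
```

```text
pos [0.5904 0.2951 0.2668] jaw 0.0 tilt 0.06 F [-0.  -0.4 -0.2] open 70.3 t 22.9
roll deg -64.1
after-roll shift cm x,y,z [ -6.21 -46.18  -0.32] q6 0.39
[261.9261465  185.05534749]
```

View pics/w14.png

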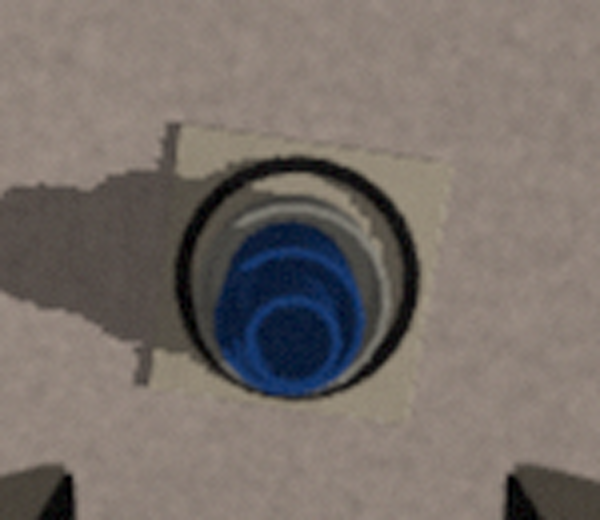

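View pics/s14.png

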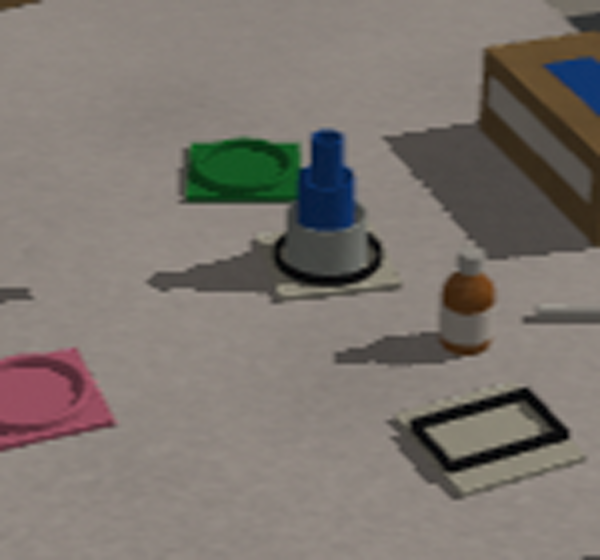

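All three nested upright: slim rim at wrist (263,185), as projected. Next the oblong carrier.

>>> carry_out --commands '[[[0,0,0,-7.12],[0,0,0,-7.12],[0,0,0,-7.12],[0,0,0,-7.12],[0,0,0,-7.12],[0,0,0,-7.12],[0,0,0,-7.12],[0,0,0,-7.12],[0,0,0,-7.12],[0,0,0,0]]]'

```text
t: 23.88
tool_pos: [0.5895, 0.2947, 0.2639]
orientation: [-0.694, -3.061, 0.003]
force: [-0.0, -0.4, 0.5]
opening: 0.0699
```

>>> carry_out --commands '[[[-0.44,-3.3,0,0],[-0.44,-3.3,0,0],[-0.44,-3.3,0,0],[-0.44,-3.3,0,0],[-0.44,-3.3,0,0],[-0.44,-3.3,0,0],[-0.44,-3.3,0,0],[-0.44,-3.3,0,0],[-0.44,-3.3,0,0],[-0.44,-3.3,0,0],[-0.44,-3.3,0,0],[-0.44,-3.3,0,0],[-0.44,-3.3,0,0],[-0.44,-3.3,0,0],[0,0,0,0],[0,0,0,0],[0,0,0,0],[0,0,0,0]]]'

```text
t: 25.38
tool_pos: [0.4442, -0.1464, 0.2657]
orientation: [-0.704, -3.061, -0.001]
force: [0.6, 0.6, -0.6]
opening: 0.07
```

```bash
cat > wells.py <<'E'
from m import *
import sys
def wells(a,p,box,z=.05,thr=50):
    out=[]
    for c in blobs((a.max(2)<thr).astype(np.uint8),box,8):
        M=cv2.moments(c); uv=(M["m10"]/M["m00"],M["m01"]/M["m00"])
        out.append(ray(p,uv,z)[:2]); print(np.round(uv,1),cv2.contourArea(c),np.round(out[-1],4))
    return np.array(out)
E
python3 - <<'E'
from wells import *
plan([.4446,-.1474,.034],64.1)
p=robot.camera_params("wrist");print(proj(p,[.4446,-.1474,.05]))
a=robot.read_camera("wrist")[:,:,::-1].copy()
cv2.imwrite("pics/w15.png",a)
wells(a,p,(200,130,330,220))
E
```

```text
pos [ 0.4442 -0.1464  0.2657] jaw 64.1 tilt 0.06 F [ 0.6  0.6 -0.6] open 70.0 t 25.4
roll deg -0.0
after-roll shift cm x,y,z [-0.08 -0.07 23.17] q6 -1.55
[261.87992791 174.95068393]
[261.5 158.6] 40.0 [ 0.4241 -0.1381]
[261.4 176.1] 36.5 [ 0.4457 -0.1487]
[261.5 193. ] 34.5 [ 0.4674 -0.1591]
```

View pics/w15.png

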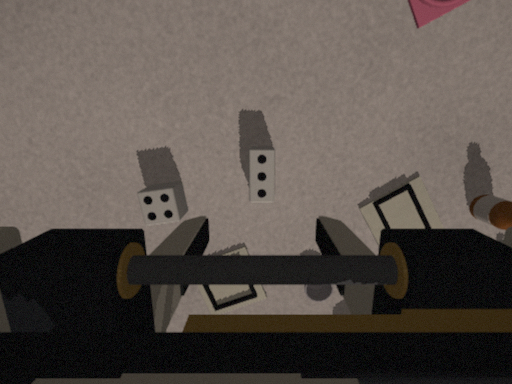

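Wells at (261.5,159), (261.4,176) and (261.5,193) give a centre of (0.4457,-0.1486) and an angle of -25.9°, in line with the jaws. Lowering.

>>> carry_out --commands '[[[-0.23,-0.13,0,0],[0,0,2.6,0],[0,0,2.6,0],[0,0,2.6,0],[0,0,2.6,0],[0,0,2.6,0],[0,0,2.6,0],[0,0,2.6,0],[0,0,2.5,0],[0,0,2.4,0],[0,0,0,0],[0,0,0,0],[0,0,0,0]]]'

```text
t: 26.52
tool_pos: [0.4465, -0.1496, 0.0364]
orientation: [0.703, 3.061, -0.0]
force: [0.7, -0.7, 0.7]
opening: 0.0702
```

>>> carry_out --commands '[[[0,0,0,0],[0,0,0,0],[0,0,0,0],[0,0,0,0],[0,0,0,0],[0,0,0,0],[0,0,0,0],[0,0,0,0],[0,0,0,0],[0,0,0,0],[0,0,0,0]]]' --claw 2.5 --grip_force 25

```text
t: 27.43
tool_pos: [0.4458, -0.1497, 0.0355]
orientation: [0.704, 3.061, 0.0]
force: [-0.5, 1.9, 5.1]
opening: 0.0355
```

Run:
```python
from m import *
plan([.6133,.0237,.15],94.6)
```

```text
pos [ 0.4458 -0.1497  0.0355] jaw 64.1 tilt 0.02 F [-0.5  1.9  5.1] open 35.5 t 27.4
roll deg -30.5
after-roll shift cm x,y,z [-18.09  15.94 -11.45] q6 -1.55
```

>>> carry_out --commands '[[[0,0,-1.5,0],[0,0,-3,0],[0,0,-4,0],[0,0,-3,0],[0,0,0,-6.1],[0,0,0,-6.1],[0,0,0,-6.1],[0,0,0,-6.1],[0,0,0,-6.1],[-2.58,2.28,0,0],[-2.58,2.28,0,0],[-2.58,2.28,0,0],[-2.58,2.28,0,0],[-2.58,2.28,0,0],[-2.58,2.28,0,0],[-2.58,2.28,0,0],[0,0,0,0],[0,0,0,0],[0,0,0,0],[0,0,0,0]]]'

```text
t: 29.1
tool_pos: [0.6119, 0.0231, 0.1496]
orientation: [0.125, -3.138, 0.001]
force: [-0.6, 0.4, -1.9]
opening: 0.0359
```

Run:
```python
from m import *
plan([.6133,.0237,.042],94.6)
p=robot.camera_params("wrist")
for X in ([.6133,.0237,.014],):print(proj(p,X))
a=robot.read_camera("wrist")[:,:,::-1].copy()
cv2.imwrite("pics/w16.png",a)
a=robot.read_camera("side")[:,:,::-1]
cv2.imwrite("pics/s16.png",cv2.resize(a[100:240,230:380],None,fx=4,fy=4,interpolation=cv2.INTER_CUBIC))
```

```text
pos [0.6119 0.0231 0.1496] jaw 94.6 tilt 0.07 F [-0.6  0.4 -1.9] open 35.9 t 29.1
roll deg -0.0
after-roll shift cm x,y,z [-0.14  0.05 10.76] q6 -1.7
[263.19521803 189.03315205]
```

View pics/w16.png

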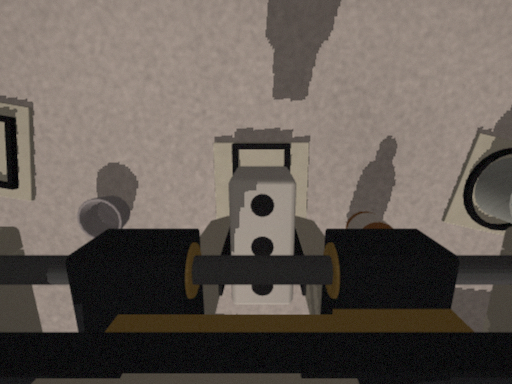

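View pics/s16.png

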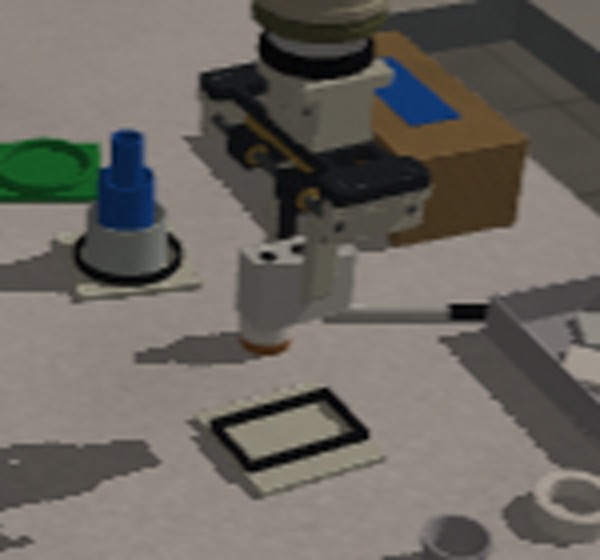

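Run:
```python
from m import *
p=robot.camera_params("wrist");a=cv2.imread("pics/w16.png");s=robot.read_state()
k=max(blobs((a.max(2)<50).astype(np.uint8),(222,135,302,200),20),key=lambda c:c.shape[0])
print(cv2.boundingRect(k)); x0,y0,w0,h0=cv2.boundingRect(k)
for uv in((x0,y0+4),(x0+w0,y0+4),(262.5,y0)):print(ray(p,uv,.014).round(4))
zt=s["tool_pos"][2]-.0355+.05
for uv in((262,205),(262,247),(262,286)):print("well",ray(p,uv,zt).round(4))
plan([.6133,.0237,.042],94.6)
```

```text
(233, 143, 57, 30)
[ 0.571  -0.0118  0.014 ]
[0.5663 0.048  0.014 ]
[0.5644 0.0188 0.014 ]
well [0.587  0.0203 0.1647]
well [0.6109 0.0222 0.1647]
well [0.635  0.0241 0.1647]
pos [0.6121 0.0229 0.1502] jaw 94.5 tilt 0.02 F [-0.6  0.3 -1.3] open 35.6 t 29.2
roll deg -0.1
after-roll shift cm x,y,z [-0.12  0.07 10.82] q6 -1.7
```

>>> carry_out --commands '[[[-0.28,0.06,1.5,0],[0,0,2,0],[0,0,2,0],[0,0,2,0],[0,0,1.0,0],[0,0,0,0],[0,0,0,0],[0,0,0,0]]]'

```text
t: 29.87
tool_pos: [0.6164, 0.0245, 0.0668]
orientation: [-0.126, 3.137, -0.0]
force: [0.6, -0.6, -0.6]
opening: 0.0357
```

Run:
```python
from m import *
plan([.615,.0237,.0415],94.6)
a=robot.read_camera("wrist")[:,:,::-1].copy()
cv2.imwrite("pics/w17.png",cv2.resize(a[110:310,160:360],None,fx=3,fy=3))
a=robot.read_camera("side")[:,:,::-1]
cv2.imwrite("pics/s17.png",cv2.resize(a[100:240,230:380],None,fx=4,fy=4,interpolation=cv2.INTER_CUBIC))
```

```text
pos [0.6164 0.0245 0.0668] jaw 94.6 tilt 0.12 F [ 0.6 -0.6 -0.6] open 35.7 t 29.9
roll deg -0.0
after-roll shift cm x,y,z [ 0.14 -0.07  2.53] q6 -1.69
```

View pics/w17.png

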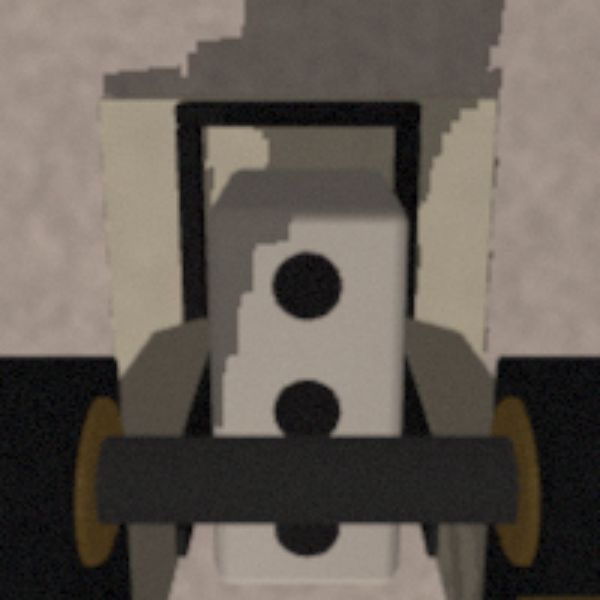

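View pics/s17.png

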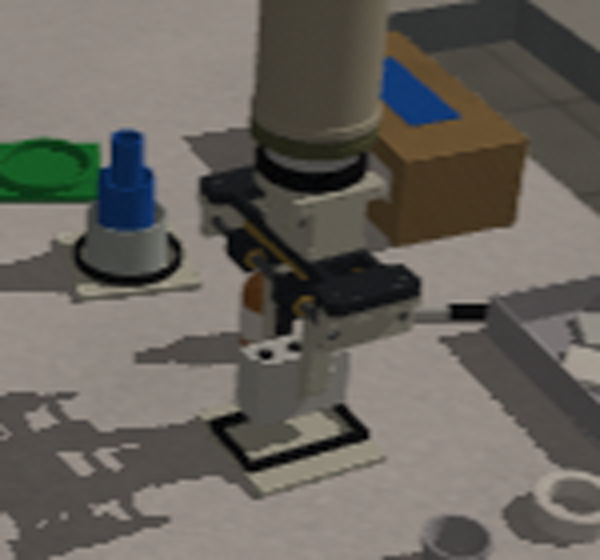

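Run:
```python
from m import *
plan([.615,.0225,.0415],94.6)
p=robot.camera_params("wrist")
f=lambda u,v:(160+u/3,110+v/3)
s=robot.read_state();zb=s["tool_pos"][2]-.0355
print(ray(p,f(299,126),.014),ray(p,f(299,103),.014),ray(p,f(309,170),zb),ray(p,f(307,287),zb+.05))
```

```text
pos [0.6167 0.0246 0.0671] jaw 94.6 tilt 0.17 F [-0.3  0.3 -0.8] open 36.0 t 30.0
roll deg -0.0
after-roll shift cm x,y,z [ 0.19 -0.19  2.56] q6 -1.69
[0.5707009  0.01837688 0.014     ] [0.56503683 0.01792993 0.014     ] [0.57885278 0.02151535 0.03160761] [0.59185809 0.02211506 0.08160761]
```

Near-end gap is 8.2 mm where 7 mm is ideal, and the carrier sits about 2–3 mm too far to +y. I correct both and lower.

>>> carry_out --commands '[[[0.12,-0.22,0,0],[0,0,0,0],[0,0,0.8,0],[0,0,0.8,0],[0,0,0.6,0],[0,0,0.3,0],[0,0,0.1,0],[0,0,0,0],[0,0,0,0],[0,0,0,0]]]'

```text
t: 30.8
tool_pos: [0.614, 0.0225, 0.0408]
orientation: [0.127, -3.138, 0.0]
force: [-12.5, 0.0, 22.4]
opening: 0.0359
```

Run:
```python
from m import *
plan([.615,.0225,.0415],94.6)
```

```text
pos [0.614  0.0225 0.0408] jaw 94.6 tilt 0.08 F [-12.5   0.   22.4] open 35.9 t 30.8
roll deg 0.0
after-roll shift cm x,y,z [-0.1  -0.01 -0.07] q6 -1.7
```

>>> carry_out --commands '[[[0,0,-0.1,0],[0,0,0,0],[0,0,0,0],[0,0,0,0],[0,0,0,0],[0,0,0,0],[0,0,-1.5,0],[0,0,-3,0],[0,0,-4,0],[0,0,-4,0],[0,0,-4,0],[0,0,-4,0],[0,0,0,0],[0,0,0,0],[0,0,0,0]]]' --claw 6.5

```text
t: 32.05
tool_pos: [0.6143, 0.0225, 0.2446]
orientation: [0.126, -3.139, -0.0]
force: [0.2, -0.4, -0.3]
opening: 0.0651
```

Run:
```python
from wells import *
p=robot.camera_params("wrist")
a=robot.read_camera("wrist")[:,:,::-1].copy()
wells(a,p,(240,140,285,226),.056)
cv2.imwrite("pics/w18.png",cv2.resize(a[100:230,190:340],None,fx=4,fy=4,interpolation=cv2.INTER_CUBIC))
a=robot.read_camera("side")[:,:,::-1]
cv2.imwrite("pics/s18.png",cv2.resize(a[100:240,230:380],None,fx=4,fy=4,interpolation=cv2.INTER_CUBIC))
plan([.4207,-.2995,.26],72)
```

```text
[261.8 172.6] 2709.5 [0.6071 0.0208]
pos [0.6133 0.0225 0.2427] jaw 94.6 tilt 0.21 F [ 0.3 -0.  -1.2] open 65.1 t 32.1
roll deg 22.6
after-roll shift cm x,y,z [  8.37 -36.58  -1.73] q6 -1.7
```

View pics/w18.png

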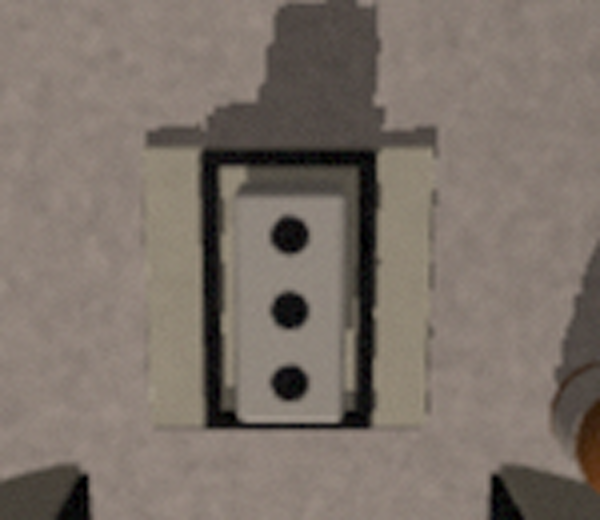

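View pics/s18.png

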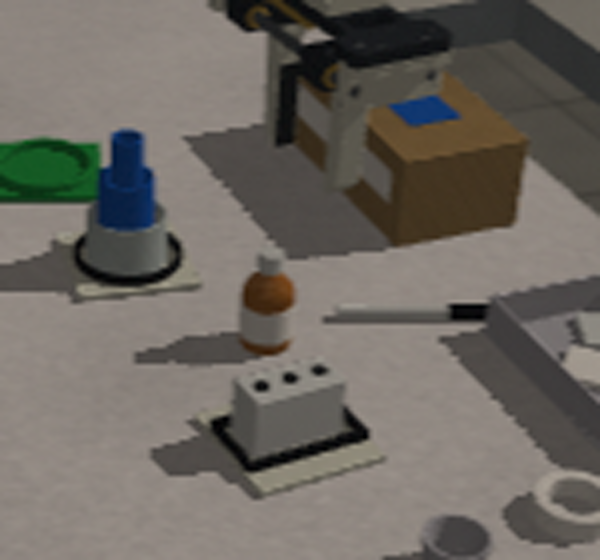

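Oblong carrier is flat in its recess, with white floor visible evenly on both sides. Next the square carrier.

>>> carry_out --commands '[[[0,0,0,5.65],[0,0,0,5.65],[0,0,0,5.65],[0,0,0,5.65],[0.7,-3.05,0,0],[0.7,-3.05,0,0],[0.7,-3.05,0,0],[0.7,-3.05,0,0],[0.7,-3.05,0,0],[0.7,-3.05,0,0],[0.7,-3.05,0,0],[0.7,-3.05,0,0],[0.7,-3.05,0,0],[0.7,-3.05,0,0],[0.7,-3.05,0,0],[0.7,-3.05,0,0],[0,0,0,0],[0,0,0,0],[0,0,0,0],[0,0,0,0]]]' --claw 8

```text
t: 33.82
tool_pos: [0.4217, -0.2986, 0.2442]
orientation: [-0.49, -3.102, -0.002]
force: [1.0, -0.1, 0.2]
opening: 0.0802
```

Run:
```python
from wells import *
p=robot.camera_params("wrist");print(proj(p,[.4207,-.2995,.05]))
a=robot.read_camera("wrist")[:,:,::-1].copy()
cv2.imwrite("pics/w19.png",a)
w=wells(a,p,(225,140,300,212))
print(w.mean(0)); c=w.mean(0)
print([np.degrees(np.arctan2(*(q-c)[::-1])) for q in w])
plan([c[0],c[1],.034],72)
```

```text
[261.44247929 176.89777344]
[270.2 168.4] 44.5 [ 0.4135 -0.2854]
[270.1 186.4] 44.0 [ 0.4362 -0.2926]
[251.6 168.4] 43.0 [ 0.4062 -0.3082]
[251.7 186.6] 42.0 [ 0.4291 -0.3156]
[ 0.42124578 -0.30043332]
[np.float64(117.162649368134), np.float64(27.689983813038552), np.float64(-152.85310739946874), np.float64(-62.725820824763744)]
pos [ 0.4219 -0.2985  0.2445] jaw 72.1 tilt 0.07 F [-0.   0.2  0.2] open 79.9 t 33.9
roll deg 0.1
after-roll shift cm x,y,z [ 0.   -0.2  21.05] q6 -1.97
```

View pics/w19.png

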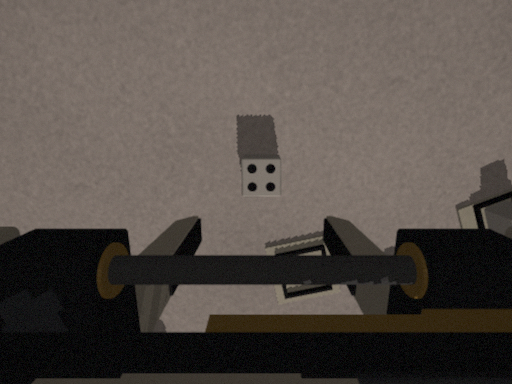

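The wells form a square around (261,177), aligned with the jaws, with centre (0.4212,-0.3004). Lowering and gripping.

>>> carry_out --commands '[[[0,-0.2,0,0],[0,0,2.6,0],[0,0,2.6,0],[0,0,2.6,0],[0,0,2.6,0],[0,0,2.6,0],[0,0,2.6,0],[0,0,2.6,0],[0,0,2.6,0],[0,0,0.2,0],[0,0,0,0],[0,0,0,0],[0,0,0,0]]]'

```text
t: 34.95
tool_pos: [0.4223, -0.3025, 0.0374]
orientation: [0.49, 3.1, -0.003]
force: [0.6, 0.6, 0.5]
opening: 0.0801
```

>>> carry_out --commands '[[[0,0,0,0],[0,0,0,0],[0,0,0,0],[0,0,0,0],[0,0,0,0],[0,0,0,0],[0,0,0,0],[0,0,0,0],[0,0,0,0],[0,0,0,0]]]' --claw 4

```text
t: 35.78
tool_pos: [0.4211, -0.3016, 0.0355]
orientation: [0.491, 3.103, -0.0]
force: [-0.8, 2.7, 5.5]
opening: 0.0519
```

Run:
```python
from m import *
plan([.5922,-.2824,.15],85.3)
```

```text
pos [ 0.4211 -0.3016  0.0355] jaw 72.0 tilt 0.02 F [-0.8  2.7  5.5] open 51.9 t 35.8
roll deg -13.3
after-roll shift cm x,y,z [-16.9    3.32 -11.45] q6 -1.98
```

>>> carry_out --commands '[[[0,0,-1.5,0],[0,0,-3,0],[0,0,-4,0],[0,0,-3,0],[0,0,0,-6.65],[0,0,0,-6.65],[-2.8,0.55,0,0],[-2.8,0.55,0,0],[-2.8,0.55,0,0],[-2.8,0.55,0,0],[-2.8,0.55,0,0],[-2.8,0.55,0,0],[0,0,2.5,0],[0,0,2,0],[0,0,2,0],[0,0,0,0],[0,0,0,0],[0,0,0,0],[0,0,0,0]]]'

```text
t: 37.37
tool_pos: [0.5919, -0.2831, 0.0871]
orientation: [0.129, 3.137, -0.002]
force: [0.2, 1.3, -1.1]
opening: 0.0517
```

Run:
```python
from m import *
plan([.5922,-.2824,.0415],85.3)
p=robot.camera_params("wrist");s=robot.read_state()
print(proj(p,[.5922,-.2824,.014]))
a=robot.read_camera("wrist")[:,:,::-1].copy()
cv2.imwrite("pics/w20.png",cv2.resize(a[110:310,160:360],None,fx=3,fy=3))
k=max(blobs((a.max(2)<50).astype(np.uint8),(200,120,330,205),20),key=len);print(cv2.boundingRect(k))
a=robot.read_camera("side")[:,:,::-1]
cv2.imwrite("pics/s20.png",cv2.resize(a[180:320,280:430],None,fx=4,fy=4,interpolation=cv2.INTER_CUBIC))
```

```text
pos [ 0.5919 -0.2831  0.0871] jaw 85.3 tilt 0.16 F [ 0.2  1.3 -1.1] open 51.7 t 37.4
roll deg -0.0
after-roll shift cm x,y,z [-0.02  0.07  4.56] q6 -2.01
[263.84793093 203.73587859]
(216, 160, 92, 39)
```

View pics/w20.png

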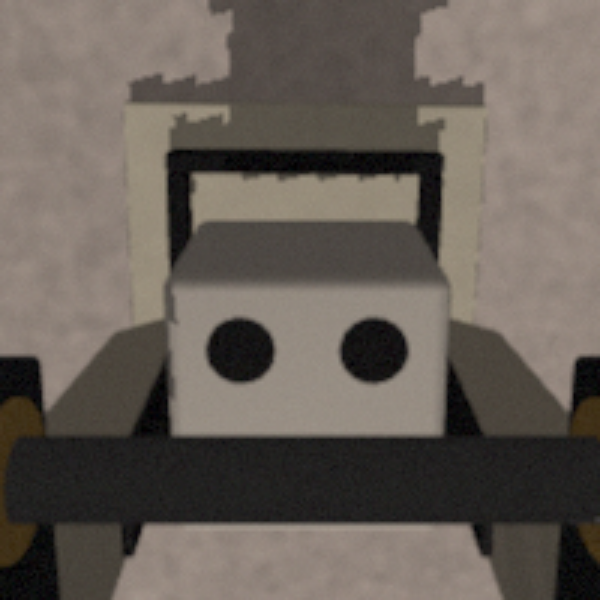

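View pics/s20.png

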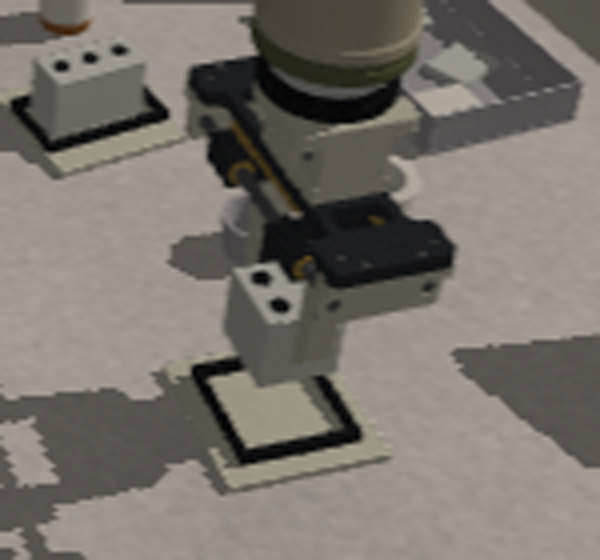

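Run:
```python
from m import *
plan([.5922,-.2824,.0415],85.3)
p=robot.camera_params("wrist")
f=lambda u,v:(160+u/3,110+v/3)
s=robot.read_state();zb=s["tool_pos"][2]-.0355
print(ray(p,f(304,151),.014),ray(p,f(304,173),.014),ray(p,f(309,222),zb))
```

```text
pos [ 0.5919 -0.2831  0.0871] jaw 85.3 tilt 0.17 F [-0.2 -0.6 -1.4] open 51.8 t 37.5
roll deg -0.0
after-roll shift cm x,y,z [-0.02  0.07  4.56] q6 -2.01
[ 0.55458108 -0.28145557  0.014     ] [ 0.5607028  -0.28195925  0.014     ] [ 0.56648919 -0.28108611  0.05164159]
```

>>> carry_out --commands '[[[-0.1,-0.08,0,0],[0,0,1,0],[0,0,1,0],[0,0,1,0],[0,0,0.8,0],[0,0,0.5,0],[0,0,0.2,0],[0,0,0.1,0],[0,0,0,0],[0,0,0,0],[0,0,0,0]]]'

```text
t: 38.38
tool_pos: [0.5916, -0.2829, 0.0408]
orientation: [-0.128, -3.138, -0.001]
force: [-10.5, 6.6, 19.7]
opening: 0.0519
```

Run:
```python
from m import *
plan([.5922,-.2824,.0415],85.3)
```

```text
pos [ 0.5916 -0.2829  0.0408] jaw 85.3 tilt 0.08 F [-10.5   6.6  19.7] open 51.9 t 38.4
roll deg 0.0
after-roll shift cm x,y,z [-0.06  0.05 -0.07] q6 -2.01
```

On the floor at the expected height. Releasing, then pulling back clear.

>>> carry_out --commands '[[[0,0,-0.1,0],[0,0,0,0],[0,0,0,0],[0,0,0,0],[0,0,0,0],[0,0,0,0],[0,0,-1.5,0],[0,0,-3,0],[0,0,-4,0],[0,0,-4,0],[0,0,-4,0],[0,0,-4,0],[2,0,-2,0],[3,0,0,0],[3,0,0,0],[3,0,0,0],[3,0,0,0],[0,0,0,0],[0,0,0,0],[0,0,0,0]]]' --claw 8

```text
t: 40.05
tool_pos: [0.4529, -0.2721, 0.2665]
orientation: [0.129, 3.137, -0.002]
force: [0.9, 0.7, -0.1]
opening: 0.0799
```

Run:
```python
from m import *
s=robot.read_state();print(s["t"],s["tool_pos"],s["force"],s["opening"])
a=robot.read_camera("top")[:,:,::-1];cv2.imwrite("pics/t21.png",cv2.resize(a[110:230,140:400],None,fx=3,fy=3,interpolation=cv2.INTER_CUBIC))
a=robot.read_camera("side")[:,:,::-1];cv2.imwrite("pics/s21.png",cv2.resize(a[120:310,210:400],None,fx=3.1,fy=3.1,interpolation=cv2.INTER_CUBIC))
```

```text
40.05 [ 0.45290224 -0.2720869   0.2664839 ] [ 0.86201962  0.6650688  -0.08905663] 0.07990802040539059
```

View pics/t21.png

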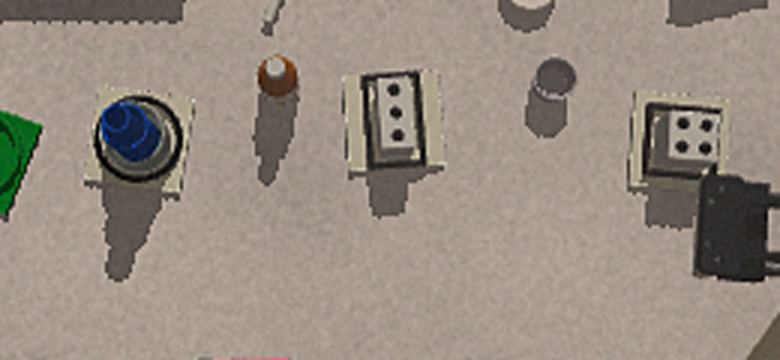

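View pics/s21.png

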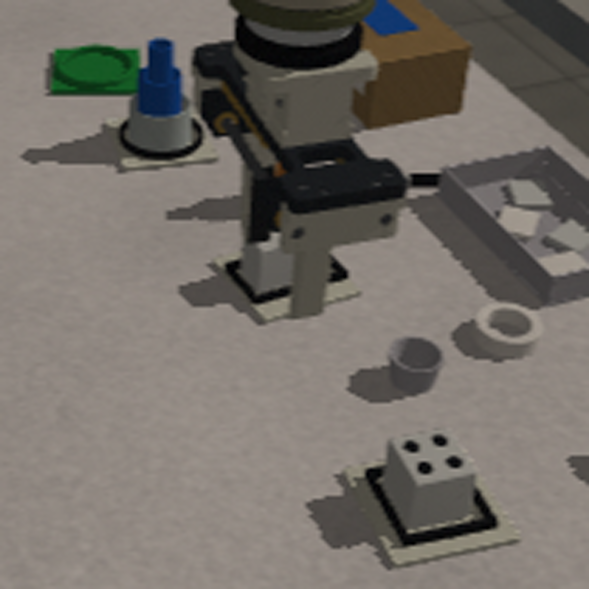

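Both views show the nested stack and both carriers inside their rims, with the bottle (top-view zoom, 277,75) and pot (555,77) standing. One numeric check before handing in.

Run:
```python
from m import *
p=robot.camera_params("top");a=robot.read_camera("top")[:,:,::-1].copy();o=cv2.imread("pics/top0.png")
for n,box in(("obl",(265,133,281,164)),("sq",(360,148,382,163))):
    mm=[]
    for c in blobs((a.max(2)<75).astype(np.uint8),box,2):
        if cv2.contourArea(c)>15: continue
        M=cv2.moments(c);mm.append(ray(p,(M["m10"]/M["m00"],M["m01"]/M["m00"]),.056)[:2])
    print(n,len(mm),np.mean(mm,0).round(4),np.round(mm,4).tolist())
for n,(x0,y0,x1,y1) in dict(bottle=(222,122,246,150),pot=(312,124,338,150)).items():
    print(n,"mean abs diff",np.abs(a[y0:y1,x0:x1].astype(int)-o[y0:y1,x0:x1]).mean().round(2))
```

```text
obl 3 [0.6127 0.0233] [[0.6368, 0.0257], [0.5887, 0.0215], [0.6127, 0.0227]]
sq 4 [ 0.5901 -0.2825] [[0.5792, -0.2697], [0.5774, -0.2934], [0.601, -0.2954], [0.603, -0.2717]]
bottle mean abs diff 5.59
pot mean abs diff 5.71
```

Run:
```python
from plant import robot
print(robot.close_job())
```

```text
the job is handed in; nothing more can be done
None
```

The bucket, square carrier and oblong carrier are each in their own recess. The wide sleeve is in the bucket and the slim sleeve in the wide one. Everything is released, and I handed the job in at about 40 s; the hand-in reported no verdict.

**Last checks:**
- **Carriers:** by the top camera, the oblong carrier's centre is within 1 mm of its pad centre and the square carrier's within about 2 mm. Both touched down at the height expected for the recess floor.
- **Bucket and sleeves:** contact heights matched the floor of the recess and the bottoms of the bucket and the wide sleeve. The stack looks upright and centred in the wrist and side views.
- **Bottle and pot:** both are standing. Their areas in the top view differ from the first picture only slightly and by the same amount, which I take as image noise.
- **Gripper:** clear of everything, with no contact force.

**Disagreement:** single wrist views put the pad positions up to about 5 mm away from the top camera, partly because early pictures were taken before the arm had settled. I re-measured or averaged before each placing. No check failed.

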